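# Make up a shaping kit and a sharpening kit on their routed kit boards

### The arm

A 6-joint arm with a two-finger parallel gripper is mounted at the origin on a cart in front of the work surface, level with it; the furniture and walls round the work are solid. World frame = base frame: x ahead of the robot, y to its left, z up, the work surface at z = 0. Lengths are in m, angles in degrees, forces in N, time in s.
With the tool pointing down it reaches from about 0.25 to 0.8 m from the base axis. Payload 8.5 kg.
Tool frame: the origin (TCP) lies between the finger pads; the fingertips stand 19 mm ahead of it and the grasp point (between the pads) is the TCP; z points along the fingers, y is the direction in which the jaws open and shut (so a half turn about z gives the same grasp; the last joint's range is limited). The gripper opens to 85 mm and grips with 20 to 120 N. Pads are 22 mm wide; open, the fingers measure 114 mm over their backs; the gripper's body (76 mm by 85 mm) begins 54 mm behind the grasp point. The pads swing forward as they close: fully open they stand 13 mm farther back than shut.
Start: joints at [68.125, 13.648, -0.773, 75.585, 0, 90], TCP at [0.196, 0.487, 0.25] pointing down, gripper open.
Joint ranges: [-152.45, 152.45], [-59.26, 108.67], [-65.41, 83.53], [-104.44, 129.93], [-82.83, 76.93], [-180, 180]. Speed limits (degrees/s): [127.2, 127.2, 159.86, 180, 180, 180].

### API

Orientations are given as [roll, pitch, yaw] about the fixed x, y, z axes, in that order (R = Rz(yaw) Ry(pitch) Rx(roll)).
In Python, from station import sensors, viewer, ticket gives the robot as it stands. The module is installed in compiled form; this text tells all that it offers.
- The arm moves only by the tool drive_tool, never from a script. Its argument "moves" is a list of rows, each a list of 7 numbers: the shift along the world's x, y, z in m, then the turn, a rotation vector about the world's x, y, z in rad, then the closure in counts, from 0 (fully open) to 255 (shut). A call has 1 to 8 rows; each row shifts and turns the pose as measured when the row begins; what a row does not reach is not made up. A row lasts 1/12 s, in which the tool goes at most 41.7 mm and 7.16 degrees, less where a joint would pass 70% of its speed; a pose out of reach is approached as far as the arm can. A call with a gripper value outside its range is refused whole. The fingers move at their own pace and stop on an object; the grip force is fixed at half the most. Time passes only in rows, so rows that do not move let the fingers close. It gives the time, the measured TCP pose, the force and the opening at its end, in the units of the state.
- sensors.state(): the state, without advancing time (a new reading comes with each control period).
- viewer.grab_frame(name): name is "side" or "top"; returns a dict with "frame" (400x640x3 uint8, red, green, blue), "mtx" (3x3 intrinsics, pixels), "k1" (the pictures are not rectified: a ray, as slopes to the right and down, at radius r is drawn at 1 + k1 r^2 times it, then the intrinsics apply), "origin" and "rotation" of the camera in the world. Camera axes: x right, y up, looking along -z (the intrinsics and any distortion apply to the point x, -y, -z); pixel columns grow to the right and rows downward; lengths in m; the calibration is good to about 2 mm. A picture is of the moment at which its call begins. There is no depth.
- ticket.hand_in(): hands the job in, once; it reports no verdict.
The state is a dict: "time": time; "joints": joint angles; "joint_vel": joint speeds; "tau": joint torques, N m; "eef_pos": TCP position; "tcp_rot": TCP orientation; "ft_force": force on the tool from outside, world axes, zero at the start; "wrist_torque": the same for the moment, N m; "gripper_width": opening from 0.0 (shut) to 1.0 (fully open).
Only numpy, scipy, OpenCV 4.12 (cv2) and the standard library are available. Lean on these libraries where they do the work, as an engineer would, in place of code of your own. Each camera call takes 0.05 s, during which the arm holds its last target.

### The job

Make up the two kits for the next bead class from the things on the plywood board and the bead press standing left of the pile of handles. On the board with two pockets goes the shaping kit: the graphite pad flat in the big pocket and the press standing upright in the small square one. On the board with three pockets goes the sharpening kit: the dressing stone in the longest pocket (at one end), the cork block in the middle pocket and the graver in the pocket at the other end, each let down flat onto the bottom of its pocket and let go; leave the lighter, the slag lump and the tweezers where they lie.

Things in the scene. Friction and masses are not known exactly. Their poses are not given: they have to be found in the camera images.
- marver_pad: Flat black graphite pad, 52 (x) x 82 (y) x 11 (z) mm, 0.19 kg. Origin at the centre of its underside, z up. Grasp it across the 52 mm. Lies on the 26 mm thick plywood stock board.
- stone: Pink dressing stone, a bar 22 (x) x 85 (y) x 14 (z) mm, 0.07 kg. Origin at the centre of its underside, z up. Grasp it across the 22 mm. Lies on the 26 mm thick plywood stock board.
- cork_block: Brown cork block, 30 (x) x 60 (y) x 24 (z) mm, 0.02 kg. Origin at the centre of its underside, z up. Grasp it across the 30 mm. Lies on the 26 mm thick plywood stock board.
- graver: Short graver lying down: a pear-shaped light wooden handle with a short metal tip, 24 (x) x 62 (y) x 24 (z) mm, 0.04 kg. Origin at the centre of its underside, z up. The wood reaches from y = -30 to y = +20 mm; grasp it at the origin, across its x. It does not roll. Lies on the 26 mm thick plywood stock board.
- press: Small wooden bead press, a turned round handle 22 mm across and 62 mm high standing upright on its 18 mm foot, 0.06 kg. Origin at the centre of its underside, z up. Grasp it from above round the handle, about 40 mm up. At the start it stands on the bench top itself (z = 0), to the left, beyond the loose pile of wooden handles (up to 100 mm high).
- two_pocket_board: Fixed wooden kit board, 120 (x) x 174 (y) x 13 mm; origin at the centre of its underside. Pocket bottoms at z 8 mm. Pad pocket: centre x 0, y +40 mm, 100 (along x) x 70 mm. Press pocket: x 0, y -54 mm, 42 x 42 mm. The pad's y axis goes along board x, either way round. A finger channel 34 mm wide, as deep as the pockets, runs along y at x 0 past both sides of the pad pocket (26 mm beyond on the -y side).
- three_pocket_board: Fixed wooden kit board, 123 (x) x 202 (y) x 13 mm; origin at the centre of its underside. Pocket bottoms at z 8 mm, all at x 0: stone y +69 mm, 103 (along x) x 40 mm; cork y +1 mm, 78 x 48 mm; graver y -68 mm, 80 x 42 mm. Each thing's y axis goes along board x, either way round. A finger channel 34 mm wide, as deep as the pockets, runs along y at x 0. The boards swap places and turn up to 0.2 rad.
- pocket_lighter: Black pocket lighter, 24 x 65 x 12 mm, lying left of the stock board, to be left alone. Origin at the centre of its underside, z up.
- slag_lump: Lump of black scrap glass, 34 x 52 x 26 mm, at the right end of the stock board, to be left alone. Origin at the centre of its underside, z up.
- fine_tweezers: Steel tweezers, 16 (x) x 140 (y) x 7 mm, lying flat on the bench behind the right end of the stock board, to be left alone. Origin at the centre of its underside, z up.

How it is judged (in metres and radians):
At the end, for the whole second after the job is handed in: Each thing rests in its own pocket: underside within 3 mm of the pocket bottom, tilt under 0.06 rad, origin within 13 mm of the pocket centre along both board axes (press 14 mm; graver 20 mm lengthwise), released and still (x of marver_pad in the frame of two_pocket_board between -0.013 and 0.013 m and y of marver_pad in the frame of two_pocket_board between 0.027 and 0.053 m and z of marver_pad in the frame of two_pocket_board between 0.005 and 0.011 m and angle between each of marver_pad, press, stone, cork_block, graver's own z axis and vertical below 0.06 rad and linear speed of each of marver_pad, press, stone, cork_block, graver below 0.02 m/s and x of press in the frame of two_pocket_board between -0.014 and 0.014 m and y of press in the frame of two_pocket_board between -0.068 and -0.04 m and z of press in the frame of two_pocket_board between 0.005 and 0.011 m and x of stone in the frame of three_pocket_board between -0.013 and 0.013 m and y of stone in the frame of three_pocket_board between 0.056 and 0.082 m and z of stone in the frame of three_pocket_board between 0.005 and 0.011 m and x of cork_block in the frame of three_pocket_board between -0.013 and 0.013 m and y of cork_block in the frame of three_pocket_board between -0.012 and 0.014 m and z of cork_block in the frame of three_pocket_board between 0.005 and 0.011 m and x of graver in the frame of three_pocket_board between -0.02 and 0.02 m and y of graver in the frame of three_pocket_board between -0.081 and -0.055 m and z of graver in the frame of three_pocket_board between 0.005 and 0.011 m); the robot touches nothing.
It fails at once if the lighter moved more than 25 mm (distance of pocket_lighter from where it was at the start of the episode above 0.025 m).
It fails at once if the slag lump moved more than 25 mm (distance of slag_lump from where it was at the start of the episode above 0.025 m).
It fails at once if the tweezers moved more than 25 mm (distance of fine_tweezers from where it was at the start of the episode above 0.025 m).
It also fails if it takes over 128 s, if anything falls off the work surface, if the arm or the gripper's body presses on something with over 40 N, if the wrist force passes 120 N, or if a joint passes its speed limit or range.

## Working session

There is one attempt and no reset: what is moved stays moved. The work goes in short steps, Python scripts to look and compute and a tool call to move; the robot and the scene stay as the last step left them, time stands still between calls to the robot, and variables do not carry over. Pictures are saved under pics/ and viewed, and the job is handed in when it is done.

Besides the shell and the picture viewer there is one more tool, called after "Emit:" as name(argument=value, ...), one argument or row to a line, values as JSON. drive_tool: Moves the arm, as the interface text tells. Its arguments: {"type":"object","properties":{"moves":{"type":"array"}},"required":["moves"]}

```bash
mkdir -p pics; ls
cat > h.py <<'E'
import numpy as np,cv2,pickle
from station import sensors,viewer,ticket
def grab(n,name):
    f=viewer.grab_frame(n); pickle.dump(f,open(f'pics/{name}.pkl','wb'))
    cv2.imwrite(f'pics/{name}.png',f['frame'][:,:,::-1]); return f
def load(name): return pickle.load(open(f'pics/{name}.pkl','rb'))
def dist(f): return np.array([f['k1'],0,0,0,0.])
def ray(f,uv):
    uv=np.array(uv,float).reshape(-1,1,2)
    p=cv2.undistortPointsIter(uv,np.array(f['mtx'],float),dist(f),None,None,(3,100,1e-12)).reshape(-1,2)
    d=np.c_[p[:,0],-p[:,1],-np.ones(len(p))]
    return np.array(f['origin']),d@np.array(f['rotation']).T
def plane(f,uv,z):
    o,d=ray(f,uv); return o+d*((z-o[2])/d[:,2])[:,None]
def proj(f,P):
    R=np.array(f['rotation']);c=(np.atleast_2d(P)-np.array(f['origin']))@R
    c=c*[1,-1,-1]
    return cv2.projectPoints(c.reshape(-1,1,3),np.zeros(3),np.zeros(3),np.array(f['mtx'],float),dist(f))[0].reshape(-1,2)
E
python3 - <<'E'
from h import *
for n in('top','side'):
    f=grab(n,n+'0'); print(n,f['mtx'],f['k1'],f['origin'],f['rotation'])
print(sensors.state())
E
```

```text
pics
top [[425.75030089   0.         316.95134957]
 [  0.         425.75030089 199.56144255]
 [  0.           0.           1.        ]] 0.004471893794693295 [ 0.34525801 -0.02805092  1.32579403] [  8.29977715  -1.17509569 -90.74332065]
side [[448.46255066   0.         320.52275758]
 [  0.         448.46255066 198.60365638]
 [  0.           0.           1.        ]] 0.005756654101068059 [-0.05791321 -0.898844    0.73646643] [ 57.14128629  -1.06200806 -34.37790726]
{'time': 0.1, 'joints': array([ 6.81243206e+01,  1.36785738e+01, -8.11953094e-01,  7.55845731e+01,
        3.27041609e-04,  9.00020435e+01]), 'joint_vel': array([-0.07780722,  0.01751643,  0.01904842,  0.0995971 ,  0.02944614,
        0.0076209 ]), 'tau': array([ 3.13220044e-04, -5.39717746e+01,  3.46997917e+01,  1.33338181e-02,
        9.48206548e-06,  3.27449402e-05]), 'eef_pos': array([0.19548015, 0.48687362, 0.24973333]), 'tcp_rot': array([-1.79924900e+02, -3.24362818e-04,  1.58122277e+02]), 'ft_force': array([ 0.08878173,  0.03753285, -0.27292937]), 'wrist_torque': array([-0.03045875,  0.06197591, -0.02694813]), 'gripper_width': 1.0028502157499133}
```

```bash
python3 - <<'E'
s=open('h.py').read()
s=s.replace("def dist(f)","from scipy.spatial.transform import Rotation as Ro\ndef RM(f): return Ro.from_euler('xyz',f['rotation'],degrees=True).as_matrix()\ndef dist(f)").replace("np.array(f['rotation']).T","RM(f).T").replace("R=np.array(f['rotation'])","R=RM(f)")
open('h.py','w').write(s)
E
python3 - <<'E'
from h import *
f=load('top0'); s=load('side0')
print(proj(f,[[0.4,0,0],[0.4,0.1,0],[.196,.487,.25]]),proj(s,[[0.4,0,0],[0.4,0.1,0],[.196,.487,.25]]))
E
```

```text
[[298.89185994 243.93455727]
 [266.53124126 244.33113071]
 [ 95.74118354 326.92112322]] [[268.6569724  225.30165364]
 [252.01403522 208.2334627 ]
 [125.4250506   98.4437482 ]]
```

View pics/top0.png

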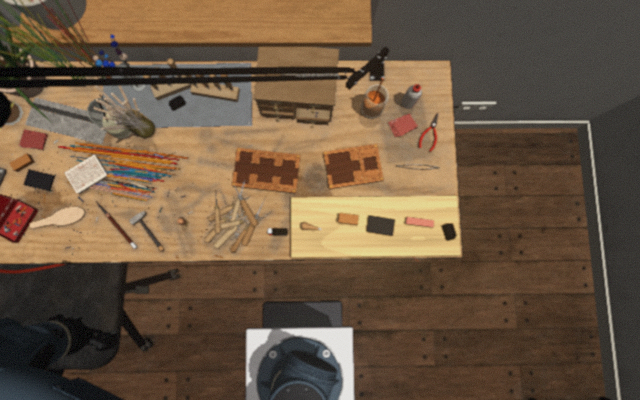

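View pics/side0.png

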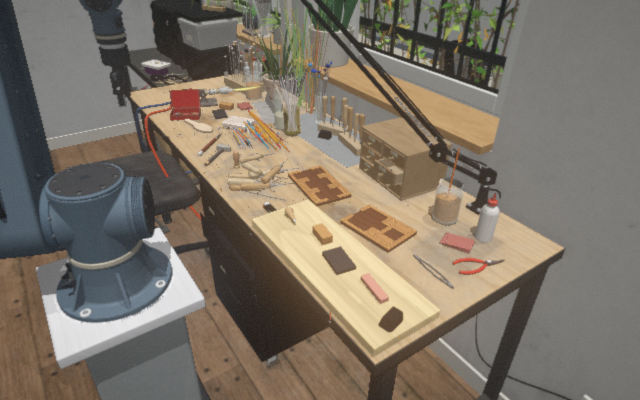

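Run:
```python
from h import *
f=load('top0')['frame'][:,:,::-1]; s=load('side0')['frame'][:,:,::-1]
cv2.imwrite('pics/t1.png',cv2.resize(f[140:270,225:465],None,fx=3.3,fy=3.3,interpolation=cv2.INTER_CUBIC))
cv2.imwrite('pics/t2.png',cv2.resize(f[180:270,130:300],None,fx=4.6,fy=4.6,interpolation=cv2.INTER_CUBIC))
cv2.imwrite('pics/s1.png',cv2.resize(s[120:345,200:450],None,fx=2.6,fy=2.6,interpolation=cv2.INTER_CUBIC))
```

```text
(no output)
```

View pics/t1.png

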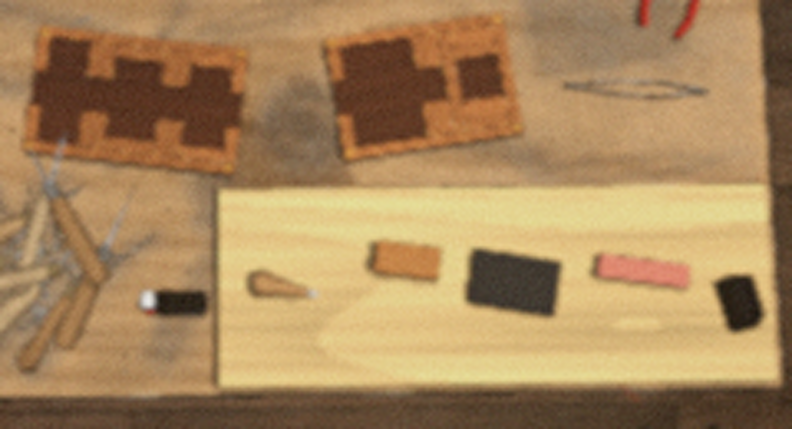

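View pics/t2.png

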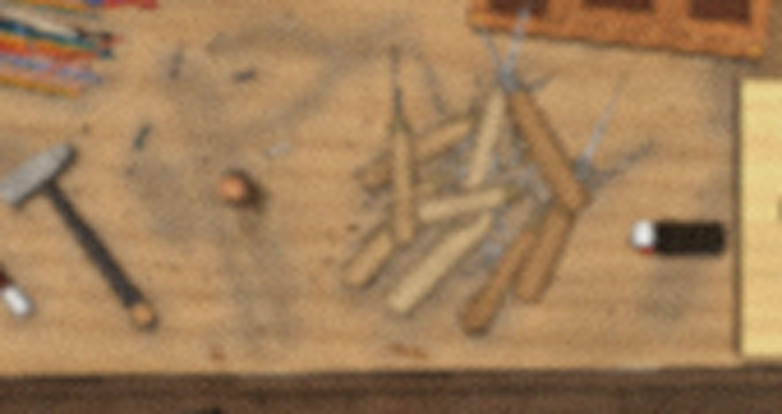

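View pics/s1.png

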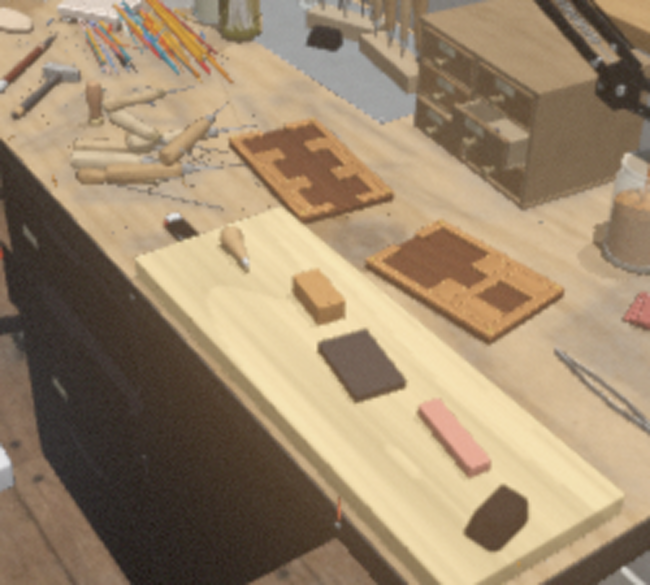

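```bash
cat > meas.py <<'E'
from h import *
def comp(mask,seed=None,roi=None):
    m=mask.astype(np.uint8)*255
    if roi: 
        z=np.zeros_like(m);x0,y0,x1,y1=roi;z[y0:y1,x0:x1]=m[y0:y1,x0:x1];m=z
    cs=cv2.findContours(m,cv2.RETR_EXTERNAL,cv2.CHAIN_APPROX_NONE)[0]
    return max(cs,key=cv2.contourArea).reshape(-1,2)
def rect(f,c,z):
    P=plane(f,c,z)[:,:2]*1000
    (cx,cy),(w,h),a=cv2.minAreaRect(P.astype(np.float32))
    if w>h: w,h,a=h,w,a+90
    # long side direction angle in world = a+90
    return np.round([cx,cy,w,h],1),round((a+90+90)%180-90,2)
E
python3 - <<'E'
from meas import *
f=load('top0');img=f['frame'];hsv=cv2.cvtColor(cv2.GaussianBlur(img,(3,3),0),cv2.COLOR_RGB2HSV)
for p in [(240,160),(250,165),(350,168),(330,155),(348,219),(380,226),(420,223),(310,226),(345,240),(310,160),(183,221),(449,231),(312,200)]: print(p,img[p[1],p[0]],hsv[p[1],p[0]])
E
```

```text
(240, 160) [87 48 32] [ 10 158  95]
(250, 165) [90 55 38] [ 10 151  86]
(350, 168) [98 58 37] [ 10 159  98]
(330, 155) [97 59 38] [ 11 159 101]
(348, 219) [197 133  74] [ 14 159 197]
(380, 226) [70 61 51] [17 68 68]
(420, 223) [222 137 110] [  7 128 220]
(310, 226) [195 148  92] [ 16 133 190]
(345, 240) [229 197 134] [ 20 107 227]
(310, 160) [171 134  90] [ 16 123 174]
(183, 221) [119  82  56] [ 12 134 118]
(449, 231) [43 34 24] [ 14 105  46]
(312, 200) [229 213 146] [ 24  92 229]
```

Run:
```python
from meas import *
f=load('top0');img=f['frame'];hsv=cv2.cvtColor(cv2.GaussianBlur(img,(3,3),0),cv2.COLOR_RGB2HSV).astype(int)
H,S,V=hsv[...,0],hsv[...,1],hsv[...,2]
br=(S>135)&(H<16)
for n,roi in(('three',(225,140,305,196)),('two',(318,140,390,192))):
    m=cv2.morphologyEx(br.astype(np.uint8),cv2.MORPH_CLOSE,np.ones((3,3)))
    c=comp(m,roi=roi);print(n,rect(f,c,.013))
    c=comp((V<125)&(S>120),roi=roi);print(n,'pocket',rect(f,c,.010))
    if n=='two':
        c=comp((V<135)&(S>120),roi=(363,150,380,175));print('pressp',rect(f,c,.010))
    # debug
lab=[('cork',(330,205,362,232),(H<17)&(S>135),.038,),('pad',(362,208,398,242),V<120,.033),('stone',(400,208,438,236),(H<11)&(S>100),.035),('graver',(296,214,324,236),None,.036),('lump',(440,218,460,245),V<110,.035)]
yb=np.array([229,205,140])
for n,roi,m,z in lab:
    if m is None: m=(H<18)&(S>110)&(V<205)
    c=comp(m,roi=roi);print(n,rect(f,c,z),plane(f,[c.mean(0)],z))
    
c=comp((H<14)&(V<150),roi=(174,212,190,230));print('press',rect(f,c,.06),c.min(0),c.max(0))
```

```text
three (array([631.5,  97.8, 125.8, 211.5]), 83.05)
three pocket (array([633.4,  98.5, 100.7, 206.5]), 82.25)
two (array([ 644.2, -172.3,  124.2,  177.7]), -81.69)
two pocket (array([ 640.2, -139.5,   95.3,  108.1]), -81.66)
pressp (array([ 652.9, -227.3,   40.1,   41.4]), 9.18)
cork (array([ 473.1, -149. ,   28.8,   58.5]), 82.22) [[ 0.47322935 -0.14908416  0.038     ]]
pad (array([ 452.5, -248.3,   48.9,   79.5]), 79.88) [[ 0.45276159 -0.24842035  0.033     ]]
stone (array([ 462. , -368.1,   19.1,   80.8]), 82.23) [[ 0.46177491 -0.36864347  0.035     ]]
graver (array([452.3, -31.8,  18.2,  48.5]), 89.35) [[ 0.45011527 -0.03031684  0.036     ]]
lump (array([ 432. , -457.6,   33.4,   47.6]), 15.35) [[ 0.43142215 -0.45703531  0.035     ]]
press (array([470.9, 345.6,  14.6,  14.9]), -0.65) [179 218] [184 223]
```

```bash
cat > ov.py <<'E'
from meas import *
def boxpts(cx,cy,yaw,rects,z):
    a=np.radians(yaw);R=np.array([[np.cos(a),-np.sin(a)],[np.sin(a),np.cos(a)]])
    out=[]
    for (x,y,w,h,zz) in rects:
        q=np.array([[-w,-h],[w,-h],[w,h],[-w,h]])/2+[x,y]
        out.append(np.c_[q@R.T+[cx,cy],np.full(4,z+zz)])
    return out
def overlay(name,out,items,roi,s):
    f=load(name);x0,y0,x1,y1=roi
    im=cv2.resize(f['frame'][y0:y1,x0:x1,::-1],None,fx=s,fy=s,interpolation=cv2.INTER_CUBIC)
    for P in items:
        uv=proj(f,P/1.0); uv=((uv+.5-[x0,y0])*s-.5)
        cv2.polylines(im,[np.round(uv*8).astype(np.int32)],True,(255,255,0),1,cv2.LINE_AA,3)
    cv2.imwrite(f'pics/{out}.png',im)
E
cat > scene.py <<'E'
from ov import *
B3=[(0,0,.123,.202,.013),(0,.069,.103,.04,.013),(0,.001,.078,.048,.013),(0,-.068,.08,.042,.013)]
B2=[(0,0,.12,.174,.013),(0,.04,.1,.07,.013),(0,-.054,.042,.042,.013)]
def items(t3,t2,cork,pad,stone,grav):
    I=boxpts(*t3,B3,0)+boxpts(*t2,B2,0)
    for p,(w,h,z) in((cork,(.03,.06,.024)),(pad,(.052,.082,.011)),(stone,(.022,.085,.014)),(grav,(.024,.062,.012))):
        I+=boxpts(*p,[(0,0,w,h,z)],.026)
    return I
E
cat > v.py <<'E'
from scene import *
I=items((.6315,.0978,-7),(.6442,-.1723,8.3),(.473,-.149,-7.8),(.4525,-.248,-10.1),(.462,-.368,-7.8),(.45,-.033,-6))
overlay('top0','ot',I,(225,140,465,270),3.3)
overlay('side0','os',I,(270,160,430,340),3.3)
E
python3 v.py
```

```text
(no output)
```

View pics/ot.png

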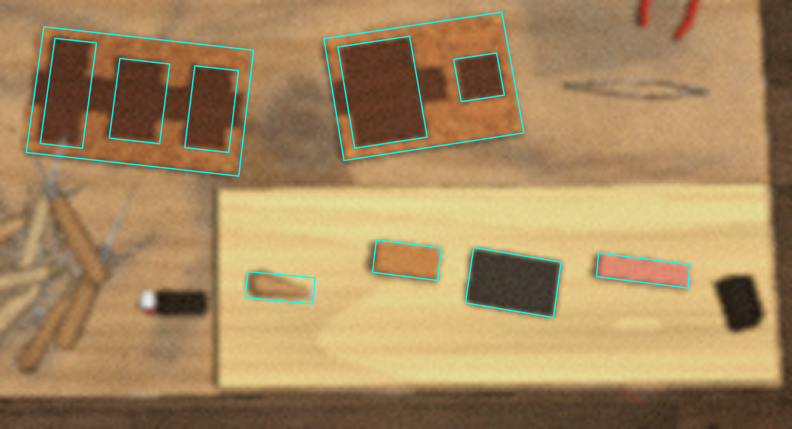

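View pics/os.png

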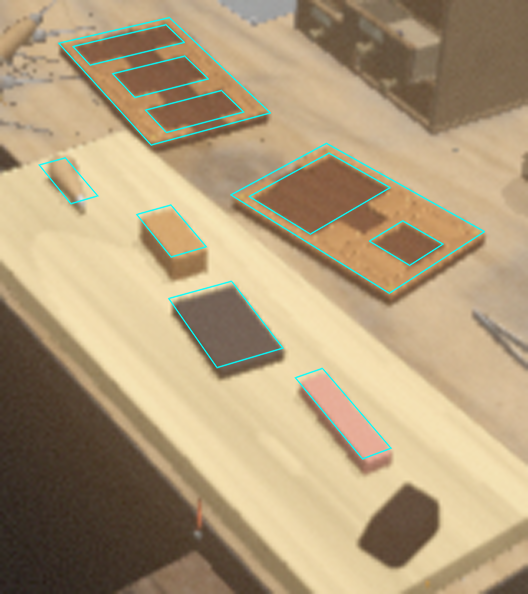

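```bash
cat > v2.py <<'E'
from scene import *
import sys
I=items((.6315,.102,-7),(.6442,-.1723,8.3),(.472,-.149,-7.8),(.4525,-.249,-10.1),(.4615,-.3685,-7.8),(.451,-.033,-8))
px,py=map(float,sys.argv[1:3])
t=np.linspace(0,2*np.pi,30)
for z,r in((0,.009),(.062,.011),(.04,.011)): I.append(np.c_[px+r*np.cos(t),py+r*np.sin(t),0*t+z])
overlay('top0','ot2',I,(160,200,210,245),10)
overlay('side0','os2',I,(205,130,265,175),10)
overlay('top0','ot3',I,(225,145,325,240),6)
E
python3 v2.py .471 .346
```

```text
(no output)
```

View pics/ot2.png

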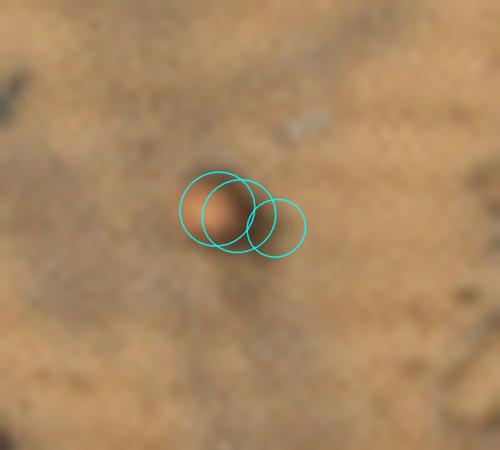

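View pics/os2.png

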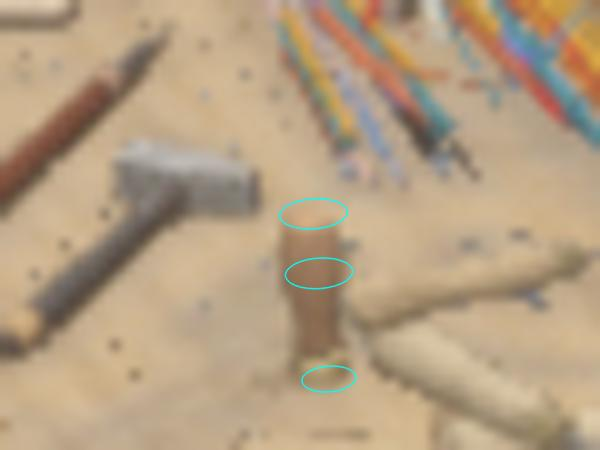

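View pics/ot3.png

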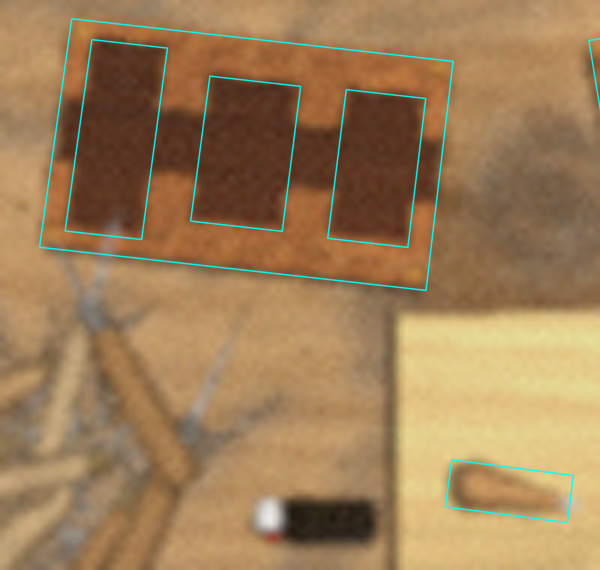

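```bash
python3 - <<'E'
from h import *
s=load('side0');t=load('top0')
print(plane(s,[[236.6,166.6]],0),plane(s,[[236.2,151.6]],.062))
print(plane(t,[[181.4,221],[182,221]],.062))
E
python3 v2.py .476 .3495
```

```text
[[0.47117644 0.352498   0.        ]] [[0.46970781 0.3406044  0.062     ]]
[[0.46923319 0.34546998 0.062     ]
 [0.46921351 0.34370809 0.062     ]]
```

View pics/ot2.png

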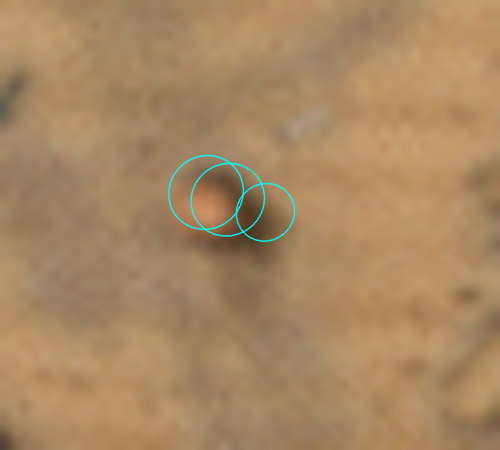

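View pics/os2.png

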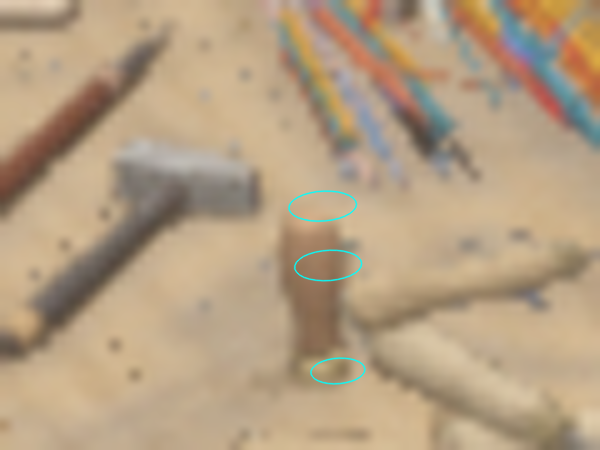

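Emit:
drive_tool(
  moves=[
    [0.034,-0.0175,0,0,0,-0.12,0],
    [0.034,-0.0175,0,0,0,-0.12,0],
    [0.034,-0.0175,0,0,0,-0.12,0],
    [0.034,-0.0175,0,0,0,-0.12,0],
    [0.034,-0.0175,0,0,0,-0.12,0],
    [0.034,-0.0175,0,0,0,-0.12,0],
    [0.034,-0.0175,0,0,0,-0.12,0],
    [0.034,-0.0175,0,0,0,-0.12,0],
  ],
)

```text
time: 0.77
eef_pos: [0.4702, 0.3426, 0.2473]
tcp_rot: [-179.7, -0.1, 101.8]
ft_force: [-0.0, 0.3, 0.1]
gripper_width: 1.002
```

Emit:
drive_tool(
  moves=[
    [0,0.004,-0.03,0,0,-0.1,0],
    [0,0,-0.03,0,0,-0.1,0],
    [0,0,-0.03,0,0,0,0],
    [0,0,-0.03,0,0,0,0],
    [0,0,0,0,0,0,0],
  ],
)

```text
time: 1.18
eef_pos: [0.4795, 0.3404, 0.1225]
tcp_rot: [-180.0, -0.1, 88.5]
ft_force: [-1.3, 0.4, -0.8]
gripper_width: 0.999
```

Run:
```python
from h import *
for n,r in(('top',(140,170,230,260)),('side',(190,100,280,190))):
    f=grab(n,n+'1');x0,y0,x1,y1=r
    cv2.imwrite(f'pics/z{n}1.png',cv2.resize(f['frame'][y0:y1,x0:x1,::-1],None,fx=6,fy=6,interpolation=cv2.INTER_CUBIC))
print(sensors.state()['eef_pos'])
```

```text
[0.48122729 0.34208725 0.12756084]
```

View pics/zside1.png

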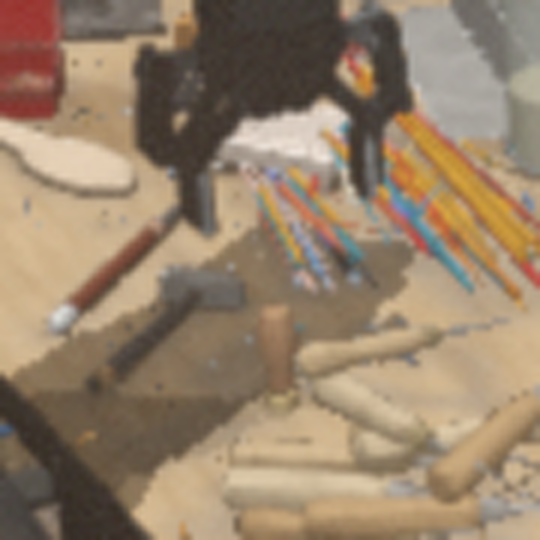

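Emit:
drive_tool(
  moves=[
    [-0.011,0.005,0,0,0,0,0],
    [0,0,-0.02,0,0,0,0],
    [0,0,-0.02,0,0,0,0],
    [0,0,-0.005,0,0,0,0],
    [0,0,0,0,0,0,0],
  ],
)

```text
time: 1.7
eef_pos: [0.4723, 0.3527, 0.0927]
tcp_rot: [179.1, -0.8, 88.7]
ft_force: [0.5, -0.7, -0.1]
gripper_width: 1.001
```

Emit:
drive_tool(
  moves=[
    [-0.002,-0.005,0,0,0,0,0],
    [0,0,0,0,0,0,0],
    [0,0,0,0,0,0,0],
  ],
)

```text
time: 1.95
eef_pos: [0.4709, 0.3491, 0.0974]
tcp_rot: [178.9, -1.0, 88.8]
ft_force: [0.5, 0.4, 0.1]
gripper_width: 1.001
```

Emit:
drive_tool(
  moves=[
    [0,-0.001,-0.015,0,0,0,0],
    [0,-0.001,-0.015,0,0,0,0],
    [0,0,-0.012,0,0,0,0],
    [0,0,-0.01,0,0,0,0],
    [0,0,-0.003,0,0,0,0],
  ],
)

```text
time: 2.37
eef_pos: [0.4742, 0.3491, 0.0472]
tcp_rot: [178.4, -1.4, 88.7]
ft_force: [-0.4, 0.4, -0.3]
gripper_width: 0.999
```

```bash
cat > look.py <<'E'
import sys
from h import *
tag=sys.argv[1]
for a in sys.argv[2:]:
    n,x0,y0,x1,y1=a.split(',');x0,y0,x1,y1=map(int,(x0,y0,x1,y1))
    f=grab(n,n+tag);k=min(780/(x1-x0),580/(y1-y0))
    cv2.imwrite(f'pics/z{n}{tag}.png',cv2.resize(f['frame'][y0:y1,x0:x1,::-1],None,fx=k,fy=k,interpolation=cv2.INTER_CUBIC))
s=sensors.state();print(s['time'],s['eef_pos'],s['tcp_rot'],s['ft_force'],s['joints'])
E
python3 look.py 2 side,190,100,280,190
```

```text
2.4167 [0.47415647 0.34906216 0.04726716] [178.37926432  -1.42356729  88.74787477] [ 0.31932062 -0.01917411  0.19687334] [ 36.29079734  26.21390804 -13.70417037  47.92948121   0.14070219
 127.56570251]
```

View pics/zside2.png

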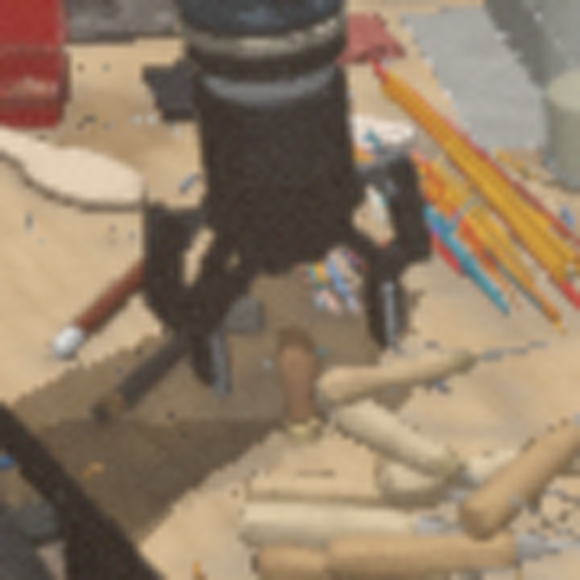

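```bash
cat > go.py <<'E'
import sys
from h import *
s=sensors.state()
x,y,z,yaw=map(float,sys.argv[1:5])
c=Ro.from_euler('xyz',s['tcp_rot'],degrees=True);t=Ro.from_euler('xyz',[180,0,yaw],degrees=True)
d=(t*c.inv()).as_rotvec()
print('t',round(s['time'],2),'d',np.round(np.array([x,y,z])-s['eef_pos'],4),'rot',np.round(d,3))
E
python3 go.py .471 .347 .04 90
```

```text
t 2.42 d [-0.0032 -0.0021 -0.0073] rot [-0.025  0.029  0.022]
```

Emit:
drive_tool(
  moves=[
    [-0.003,-0.002,-0.006,-0.025,0.029,0,0],
    [0,0,0,0,0,0,130],
    [0,0,0,0,0,0,255],
    [0,0,0,0,0,0,255],
    [0,0,0,0,0,0,255],
    [0,0,0,0,0,0,255],
    [0,0,0,0,0,0,255],
    [0,0,0,0,0,0,255],
  ],
)

```text
time: 3.08
eef_pos: [0.4729, 0.3483, 0.0452]
tcp_rot: [179.7, -0.2, 88.7]
ft_force: [-0.1, 0.0, -0.5]
gripper_width: 0.236
```

Emit:
drive_tool(
  moves=[
    [0,0,0.01,0,0,0,255],
    [0,0,0.02,0,0,0,255],
    [0,0,0.035,0,0,0,255],
    [0,0,0.035,0,0,0,255],
    [0,0,0.035,0,0,0,255],
    [0,0,0.01,0,0,0,255],
  ],
)

```text
time: 3.58
eef_pos: [0.469, 0.3453, 0.1954]
tcp_rot: [-179.9, 0.1, 88.7]
ft_force: [-0.4, 0.5, -0.6]
gripper_width: 0.237
```

```bash
python3 look.py 3 side,180,50,300,190; python3 go.py .652 -.226 .19 88.7
```

```text
3.6333 [0.46924512 0.34551421 0.19574461] [-1.79961902e+02  5.22037159e-02  8.87147163e+01] [ 0.04320012 -0.29675844  0.2511448 ] [ 3.63738459e+01  2.05940129e+01  1.11067905e+00  7.05787210e+01
 -1.80513692e-02  1.27659157e+02]
t 3.63 d [ 0.1828 -0.5715 -0.0057] rot [ 0.001 -0.001 -0.   ]
```

View pics/zside3.png

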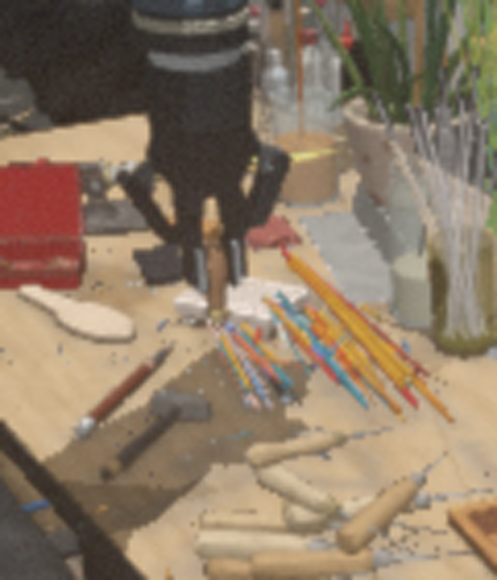

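Run:
```python
from h import *
t=load('top0');s=load('side0')
for a,b in(((350,76),(437,148)),((386,52),(490,172)),((240,76),(378,82)),((240,72),(370,60))):
    o,d=ray(t,[a]);p,e=ray(s,[b]);A=np.c_[d[0],-e[0]];x,r,_,_=np.linalg.lstsq(A,p-o,rcond=None);print(o+d[0]*x[0],p+e[0]*x[1])
```

```text
[ 0.86704076 -0.15251495  0.17837044] [ 0.86427681 -0.15023457  0.1768662 ]
[ 0.96670376 -0.26859521  0.12570879] [ 0.96484386 -0.26685573  0.124397  ]
[0.82196911 0.1430467  0.27967332] [0.85961598 0.11442711 0.29214792]
[0.79666503 0.13046815 0.35735602] [0.81954238 0.11353341 0.36524761]
```

Emit:
drive_tool(
  moves=[
    [0.011,-0.025,0,0,0,0,255],
    [0.011,-0.036,0,0,0,0,255],
    [0.011,-0.036,0,0,0,0,255],
    [0.011,-0.036,0,0,0,0,255],
    [0.011,-0.036,0,0,0,0,255],
    [0.011,-0.036,0,0,0,0,255],
    [0.011,-0.036,0,0,0,0,255],
    [0.011,-0.036,0,0,0,0,255],
  ],
)

```text
time: 4.3
eef_pos: [0.5564, 0.0646, 0.1995]
tcp_rot: [179.8, -0.2, 89.5]
ft_force: [1.9, 0.5, -0.6]
gripper_width: 0.234
```

Emit:
drive_tool(
  moves=[
    [0.011,-0.036,0,0,0,0,255],
    [0.011,-0.036,0,0,0,0,255],
    [0.011,-0.036,0,0,0,0,255],
    [0.011,-0.036,0,0,0,0,255],
    [0.011,-0.036,0,0,0,0,255],
    [0.011,-0.036,0,0,0,0,255],
    [0.01,-0.02,0,0,0,0,255],
    [0,0,0,0,0,0,255],
  ],
)

```text
time: 4.97
eef_pos: [0.6322, -0.1913, 0.1986]
tcp_rot: [179.9, -0.2, 89.1]
ft_force: [-1.0, 0.7, -0.4]
gripper_width: 0.237
```

```bash
python3 go.py .652 -.226 .15 90
```

```text
t 4.97 d [ 0.0198 -0.0347 -0.0486] rot [-0.003  0.002  0.016]
```

Emit:
drive_tool(
  moves=[
    [0.01,-0.017,-0.01,0,0,0,255],
    [0.009,-0.016,-0.02,0,0,0,255],
    [0,0,-0.02,0,0,0,255],
    [0,0,-0.02,0,0,0,255],
    [0,0,-0.01,0,0,0,255],
    [0,0,0,0,0,0,255],
    [0,0,0,0,0,0,255],
  ],
)

```text
time: 5.55
eef_pos: [0.6497, -0.2254, 0.1154]
tcp_rot: [-180.0, -0.3, 88.9]
ft_force: [-0.2, 0.4, -0.2]
gripper_width: 0.239
```

```bash
python3 look.py 4 side,300,150,420,270 top,310,130,400,220; python3 go.py .652 -.226 .055 90
```

```text
5.65 [ 0.65021908 -0.22554977  0.11621926] [179.92519534  -0.23419641  88.94074751] [ 1.12497063  0.55094088 -1.02033534] [-19.23358358  33.21475537  10.31089047  67.0981101    0.245845
  71.82581755]
t 5.65 d [ 0.0018 -0.0005 -0.0612] rot [-0.004  0.001  0.018]
```

View pics/zside4.png

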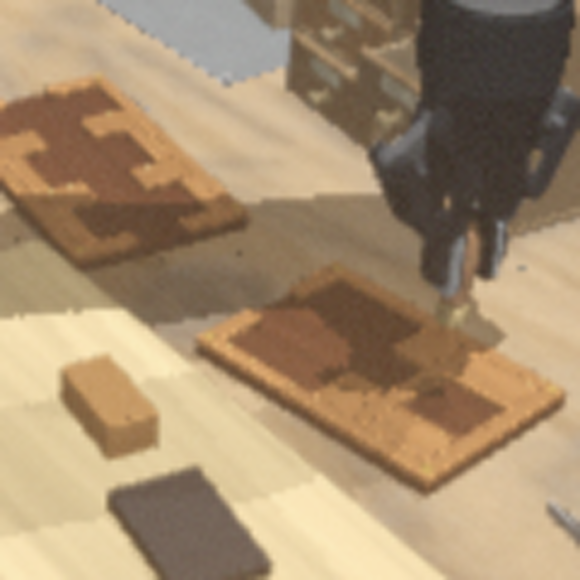

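Emit:
drive_tool(
  moves=[
    [0.002,0,-0.015,0,0,0,255],
    [0,0,-0.015,0,0,0,255],
    [0,0,-0.012,0,0,0,255],
    [0,0,-0.008,0,0,0,255],
    [0,0,0,0,0,0,255],
  ],
)

```text
time: 6.07
eef_pos: [0.6563, -0.225, 0.073]
tcp_rot: [179.3, -0.0, 89.1]
ft_force: [-0.3, 0.6, -0.9]
gripper_width: 0.235
```

```bash
python3 look.py 5 side,300,150,420,270; python3 go.py .652 -.226 .054 88.9
```

```text
6.1167 [ 0.65660954 -0.22516665  0.07392391] [ 1.79202863e+02 -9.24200441e-03  8.90618201e+01] [-0.03918734 -0.36659966  0.05351182] [-19.03432802  34.85615485   6.79426165  61.18326439   0.25637761
  71.90560499]
t 6.12 d [-0.0046 -0.0008 -0.0199] rot [ 0.     0.014 -0.003]
```

View pics/zside5.png

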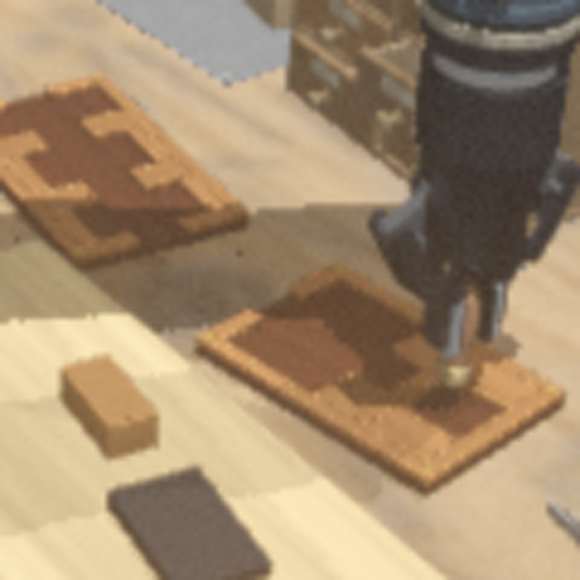

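Emit:
drive_tool(
  moves=[
    [-0.005,-0.001,-0.006,0,0.014,0,255],
    [0,0,-0.006,0,0,0,255],
    [0,0,-0.004,0,0,0,255],
    [0,0,0,0,0,0,255],
  ],
)

```text
time: 6.45
eef_pos: [0.6527, -0.2266, 0.0601]
tcp_rot: [179.8, 0.1, 89.1]
ft_force: [-0.0, 0.1, 0.6]
gripper_width: 0.236
```

```bash
python3 look.py 6 side,350,190,410,250;  python3 go.py .652 -.226 .054 88.9; python3 -c "
from h import *
s=load('side5');print(plane(s,[[394.2,228.9]],.03))"
```

```text
6.5 [ 0.65287468 -0.22667918  0.06052612] [1.79810989e+02 1.00626918e-01 8.90770142e+01] [ 0.32020204 -0.11888766  0.09875809] [-1.91318766e+01  3.55278597e+01  5.95154275e+00  6.02126928e+01
 -3.65247678e-02  7.17908760e+01]
t 6.5 d [-0.0009  0.0007 -0.0065] rot [ 0.002  0.003 -0.003]
[[ 0.65112621 -0.23044381  0.03      ]]
```

View pics/zside6.png

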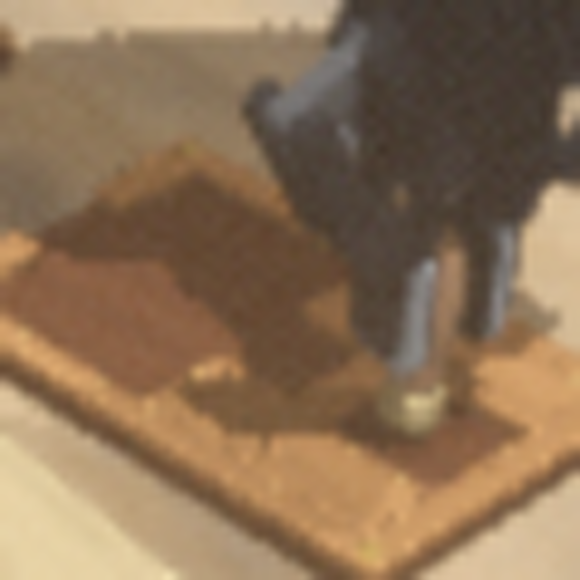

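Emit:
drive_tool(
  moves=[
    [-0.001,0.001,-0.005,0,0,0,255],
    [0,0,-0.002,0,0,0,255],
    [0,0,-0.002,0,0,0,255],
  ],
)

```text
time: 6.75
eef_pos: [0.6526, -0.226, 0.0526]
tcp_rot: [179.7, 0.2, 89.1]
ft_force: [-7.5, 1.6, 30.5]
gripper_width: 0.236
```

Emit:
drive_tool(
  moves=[
    [0,0,0,0,0,0,255],
    [0,0,0,0,0,0,255],
  ],
)

```text
time: 6.92
eef_pos: [0.6528, -0.2261, 0.0533]
tcp_rot: [179.6, 0.2, 89.1]
ft_force: [-0.9, 0.7, -0.6]
gripper_width: 0.237
```

Emit:
drive_tool(
  moves=[
    [0,0,0,0,0,0,130],
    [0,0,0,0,0,0,0],
    [0,0,0,0,0,0,0],
    [0,0,0,0,0,0,0],
    [0,0,0.02,0,0,0,0],
    [0,0,0.03,0,0,0,0],
    [0,0,0.03,0,0,0,0],
  ],
)

```text
time: 7.5
eef_pos: [0.6485, -0.2246, 0.127]
tcp_rot: [-179.6, -0.1, 89.1]
ft_force: [1.6, -0.4, -0.2]
gripper_width: 1.001
```

```bash
python3 look.py 7 side,350,170,410,250;  python3 go.py .4525 -.249 .13 80
```

```text
7.55 [ 0.65089284 -0.22540213  0.13395212] [1.79903856e+02 7.39811881e-02 8.90661074e+01] [ 1.60840485 -0.73621975  4.61502537] [-1.90839480e+01  3.26143820e+01  1.19097768e+01  6.91809891e+01
 -4.03506746e-02  7.18498423e+01]
t 7.55 d [-0.1984 -0.0236 -0.004 ] rot [ 0.001  0.002 -0.158]
```

View pics/zside7.png

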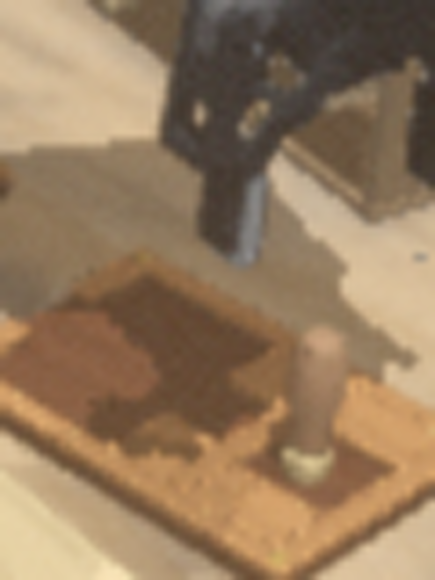

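Emit:
drive_tool(
  moves=[
    [-0.03,-0.004,0.005,0,0,-0.05,0],
    [-0.035,-0.004,0,0,0,-0.05,0],
    [-0.035,-0.004,0,0,0,-0.055,0],
    [-0.035,-0.004,0,0,0,0,0],
    [-0.035,-0.004,0,0,0,0,0],
    [-0.02,-0.003,0,0,0,0,0],
    [0,0,0,0,0,0,0],
  ],
)

```text
time: 8.13
eef_pos: [0.4567, -0.2479, 0.1411]
tcp_rot: [179.4, 0.2, 79.9]
ft_force: [-0.7, -0.8, -0.7]
gripper_width: 0.999
```

```bash
python3 go.py .4525 -.249 .07 80
```

```text
t 8.13 d [-0.0042 -0.0011 -0.0711] rot [0.005 0.01  0.002]
```

Emit:
drive_tool(
  moves=[
    [-0.004,-0.001,-0.02,0,0,0,0],
    [0,0,-0.02,0,0,0,0],
    [0,0,-0.015,0,0,0,0],
    [0,0,-0.01,0,0,0,0],
    [0,0,0,0,0,0,0],
  ],
)

```text
time: 8.55
eef_pos: [0.4539, -0.2504, 0.0762]
tcp_rot: [179.0, 0.3, 79.8]
ft_force: [-1.2, 0.3, 0.8]
gripper_width: 1.005
```

```bash
python3 look.py 8 side,310,180,400,290;  python3 go.py .4525 -.249 .045 80
```

```text
8.6 [ 0.45429613 -0.2505801   0.07701718] [178.93458972   0.35143547  79.7564406 ] [0.04761297 0.68345361 0.13375338] [-2.88844026e+01  1.92144275e+01 -2.01706926e+01  4.94930358e+01
  7.58283230e-03  7.13559635e+01]
t 8.6 d [-0.0018  0.0016 -0.032 ] rot [0.009 0.017 0.004]
```

View pics/zside8.png

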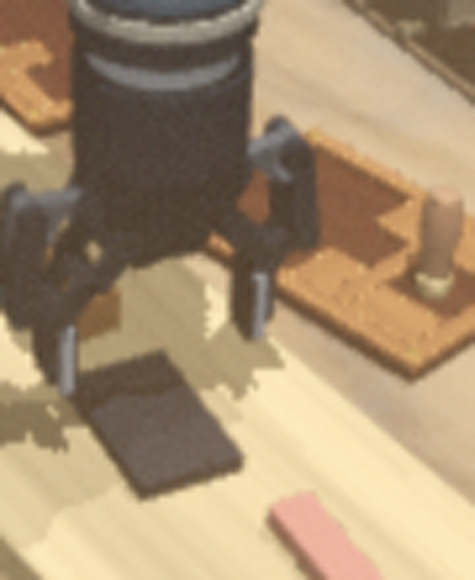

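```bash
python3 -c "
from h import *
s=load('side8')
for z in(.077,.071,.065,.058): print(z,proj(s,[[.4543,-.2506,z]]))
k=580/110
for a in((68,390),(255,340),(160,425)):print(np.array(a)/k+[310,180])
"
```

```text
0.077 [[339.51066504 244.50877055]]
0.071 [[339.40480126 246.51164333]]
0.065 [[339.29959252 248.50221559]]
0.058 [[339.17766871 250.80915582]]
[322.89655172 253.96551724]
[358.36206897 244.48275862]
[340.34482759 260.60344828]
```

Emit:
drive_tool(
  moves=[
    [-0.002,0.0015,-0.01,0.009,0.017,0,60],
    [0,0,-0.01,0,0,0,60],
    [0,0,-0.004,0,0,0,60],
    [0,0,0,0,0,0,60],
  ],
)

```text
time: 8.93
eef_pos: [0.4545, -0.2496, 0.0525]
tcp_rot: [179.9, 0.0, 79.8]
ft_force: [0.4, -0.3, -1.2]
gripper_width: 0.767
```

```bash
python3 look.py 9 side,310,180,400,290;  python3 go.py .4525 -.249 .045 80
```

```text
8.9833 [ 0.45456523 -0.24958296  0.05279933] [1.79895812e+02 4.06413918e-02 7.98017258e+01] [-0.55501951  0.70294374  0.12177243] [-2.87663984e+01  2.13515347e+01 -2.10701481e+01  4.74666112e+01
 -5.34904063e-03  7.14318336e+01]
t 8.98 d [-0.0021  0.0006 -0.0078] rot [0.001 0.002 0.003]
```

View pics/zside9.png

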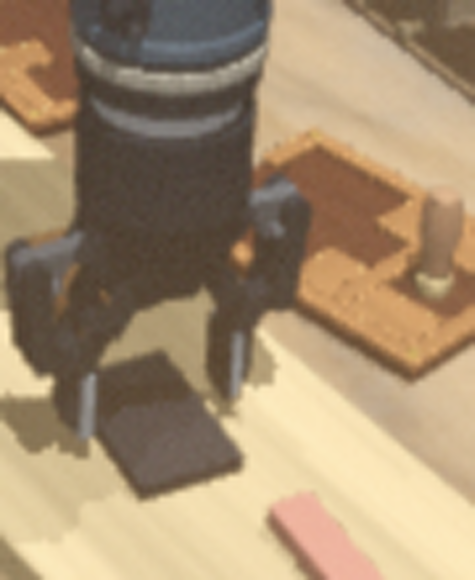

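Emit:
drive_tool(
  moves=[
    [-0.002,0,-0.004,0,0,0,60],
    [0,0,-0.002,0,0,0,60],
    [0,0,0,0,0,0,60],
  ],
)

```text
time: 9.23
eef_pos: [0.4529, -0.2498, 0.0468]
tcp_rot: [179.8, 0.1, 79.8]
ft_force: [-0.0, -0.2, 1.4]
gripper_width: 0.767
```

Emit:
drive_tool(
  moves=[
    [0,0,-0.003,0,0,0,60],
    [0,0,-0.002,0,0,0,60],
  ],
)

```text
time: 9.4
eef_pos: [0.4531, -0.25, 0.0421]
tcp_rot: [179.8, 0.1, 79.8]
ft_force: [-0.2, 0.4, -0.1]
gripper_width: 0.77
```

Emit:
drive_tool(
  moves=[
    [0,0,0,0,0,0,100],
    [0,0,0,0,0,0,150],
    [0,0,0,0,0,0,255],
    [0,0,0,0,0,0,255],
    [0,0,0,0,0,0,255],
  ],
)

```text
time: 9.82
eef_pos: [0.453, -0.25, 0.0425]
tcp_rot: [179.7, 0.1, 79.8]
ft_force: [0.4, 0.2, -1.7]
gripper_width: 0.59
```

Emit:
drive_tool(
  moves=[
    [0,0,0,0,0,0,255],
    [0,0,0,0,0,0,255],
  ],
)

```text
time: 9.98
eef_pos: [0.4529, -0.2499, 0.0423]
tcp_rot: [179.8, 0.1, 79.8]
ft_force: [-0.2, 0.6, -0.1]
gripper_width: 0.588
```

```bash
python3 look.py 10 side,310,180,400,290;  python3 go.py .4525 -.249 .045 80
```

```text
10.0333 [ 0.45293122 -0.2499426   0.04235355] [1.79763536e+02 8.26405738e-02 7.97965049e+01] [ 0.09881247  0.05642445 -0.53898972] [-2.88899799e+01  2.18669163e+01 -2.21571612e+01  4.57254460e+01
 -2.52305823e-03  7.13133391e+01]
t 10.03 d [-0.0004  0.0009  0.0026] rot [0.002 0.004 0.004]
```

View pics/zside10.png

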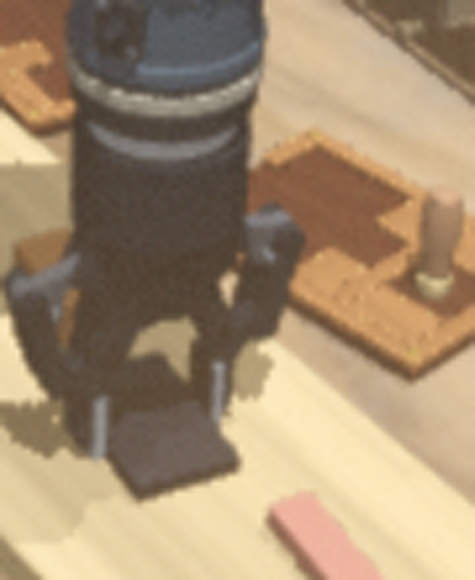

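Emit:
drive_tool(
  moves=[
    [0,0,0.01,0,0,0,255],
    [0,0,0.025,0,0,0,255],
    [0,0,0.03,0,0,0,255],
    [0,0,0.02,0,0,-0.06,255],
    [0.01,0.006,0,0,0,-0.12,255],
    [0.02,0.012,0,0,0,-0.12,255],
    [0.02,0.012,0,0,0,-0.12,255],
  ],
)

```text
time: 10.62
eef_pos: [0.4995, -0.22, 0.1352]
tcp_rot: [179.9, -0.1, 54.9]
ft_force: [0.7, -0.1, -2.1]
gripper_width: 0.591
```

```bash
python3 look.py 11 side,290,130,420,290;  python3 go.py .6384 -.1327 .12 8.3
```

```text
10.6667 [ 0.50320265 -0.21838249  0.13520127] [ 1.79791317e+02 -1.71738731e-01  5.42825774e+01] [ 3.8754871   1.65533792 -0.74669722] [-23.52507652  19.34713443 -10.15923081  60.25338816   0.12379122
 102.19291837]
t 10.67 d [ 0.1352  0.0857 -0.0152] rot [ 0.002  0.005 -0.803]
```

View pics/zside11.png

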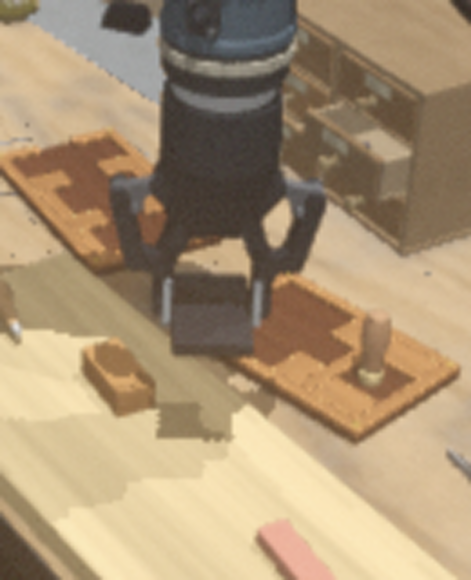

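Emit:
drive_tool(
  moves=[
    [0.02,0.014,0,0,0,-0.12,255],
    [0.02,0.014,0,0,0,-0.12,255],
    [0.02,0.014,0,0,0,-0.12,255],
    [0.02,0.014,0,0,0,-0.12,255],
    [0.02,0.014,0,0,0,-0.12,255],
    [0.02,0.01,0,0,0,-0.11,255],
    [0.006,0,0,0,0,-0.05,255],
    [0,0,0,0,0,0,255],
  ],
)

```text
time: 11.33
eef_pos: [0.6349, -0.1325, 0.1399]
tcp_rot: [179.8, -0.2, 9.9]
ft_force: [-1.2, 0.3, -2.0]
gripper_width: 0.589
```

```bash
python3 go.py .6384 -.1327 .07 8.3
```

```text
t 11.33 d [ 0.0035 -0.0002 -0.0699] rot [ 0.003  0.004 -0.028]
```

Emit:
drive_tool(
  moves=[
    [0.003,0,-0.02,0,0,-0.028,255],
    [0,0,-0.02,0,0,0,255],
    [0,0,-0.015,0,0,0,255],
    [0,0,-0.01,0,0,0,255],
    [0,0,0,0,0,0,255],
    [0,0,0,0,0,0,255],
  ],
)

```text
time: 11.83
eef_pos: [0.636, -0.1333, 0.0753]
tcp_rot: [179.8, -0.2, 9.0]
ft_force: [-0.4, -0.2, -0.2]
gripper_width: 0.585
```

```bash
python3 look.py 12 side,320,160,410,270 top,310,130,400,220;  python3 go.py .6384 -.1327 .04 8.3
```

```text
11.9333 [ 0.63648619 -0.13333214  0.07592839] [179.75660505  -0.27951659   8.94555357] [ 0.34431351 -0.89138988 -2.20039504] [-1.17743431e+01  3.10647194e+01  2.23621985e-02  5.86100926e+01
 -1.28760292e-01  1.59280306e+02]
t 11.93 d [ 0.0019  0.0006 -0.0359] rot [ 0.003  0.005 -0.011]
```

View pics/zside12.png

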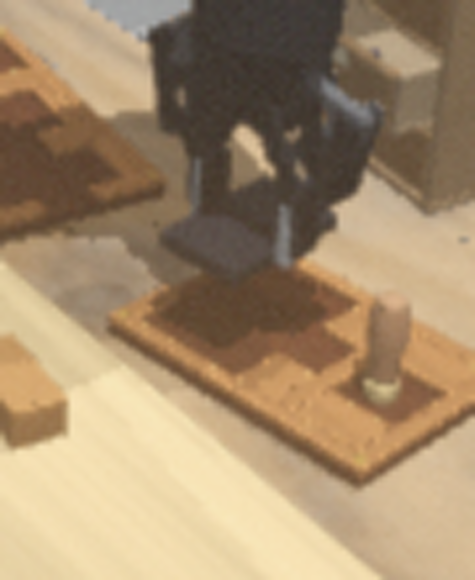

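View pics/ztop12.png

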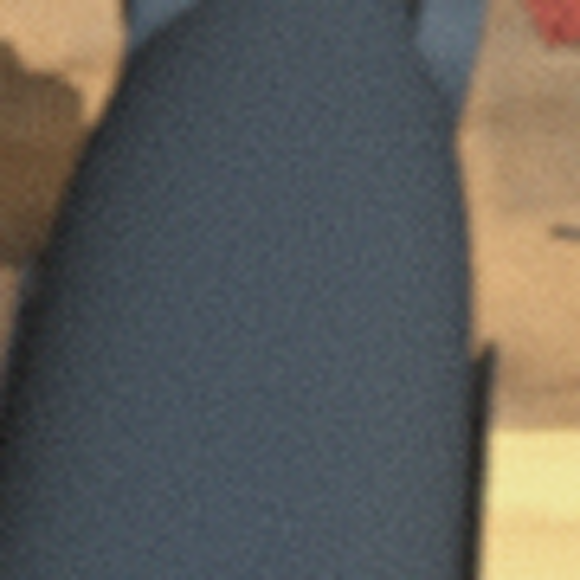

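Run:
```python
from scene import *
import scene
I=boxpts(.6365,-.1333,98.9-90-90,[(0,0,.052,.082,0.011),(0,0,.052,.082,0)],.0595)+boxpts(.6442,-.1723,8.3,B2,0)
overlay('side12','o12',I,(320,160,410,270),5.27)
```

```text
(no output)
```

View pics/o12.png

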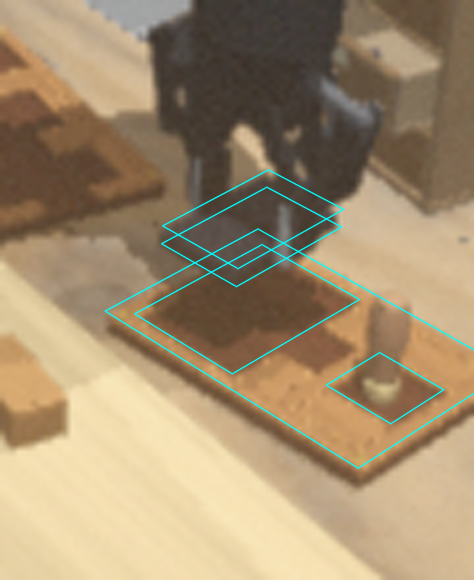

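Emit:
drive_tool(
  moves=[
    [0.001,0.0005,-0.015,0.003,0.005,-0.011,255],
    [0,0,-0.01,0,0,0,255],
    [0,0,-0.005,0,0,0,255],
    [0,0,0,0,0,0,255],
  ],
)

```text
time: 12.27
eef_pos: [0.639, -0.1333, 0.0458]
tcp_rot: [179.9, -0.2, 8.3]
ft_force: [-0.6, -0.0, -1.8]
gripper_width: 0.59
```

```bash
python3 look.py 13 side,320,160,410,270;  python3 go.py .6374 -.1327 .026 8.3
```

```text
12.3167 [ 0.63907943 -0.13337021  0.04621292] [179.90315914  -0.25458064   8.27597278] [-0.28874018  0.15265011 -2.08335387] [-1.17863331e+01  3.27864364e+01 -1.66289082e+00  5.52783197e+01
 -3.63313529e-03  1.59937901e+02]
t 12.32 d [-0.0017  0.0007 -0.0202] rot [0.001 0.005 0.   ]
```

View pics/zside13.png

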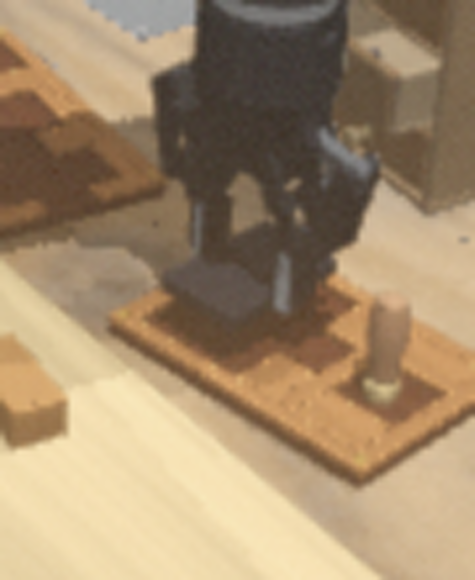

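Emit:
drive_tool(
  moves=[
    [-0.0015,0.0005,-0.008,0,0.005,0,255],
    [0,0,-0.006,0,0,0,255],
    [0,0,-0.004,0,0,0,255],
    [0,0,0,0,0,0,255],
  ],
)

```text
time: 12.65
eef_pos: [0.6377, -0.1328, 0.0267]
tcp_rot: [179.9, 0.0, 8.3]
ft_force: [0.2, 0.0, -2.0]
gripper_width: 0.585
```

```bash
python3 look.py 14 side,320,160,410,270;  python3 go.py .6374 -.1327 .0245 8.3
```

```text
12.7 [ 0.6378139  -0.13282341  0.02703953] [1.79929910e+02 1.85363055e-02 8.29224680e+00] [ 0.05558819  0.5499403  -0.89445774] [-1.17317033e+01  3.38561051e+01 -2.85586486e+00  5.32814463e+01
 -7.21996430e-02  1.59976034e+02]
t 12.7 d [-0.0004  0.0001 -0.0025] rot [ 0.001 -0.     0.   ]
```

View pics/zside14.png

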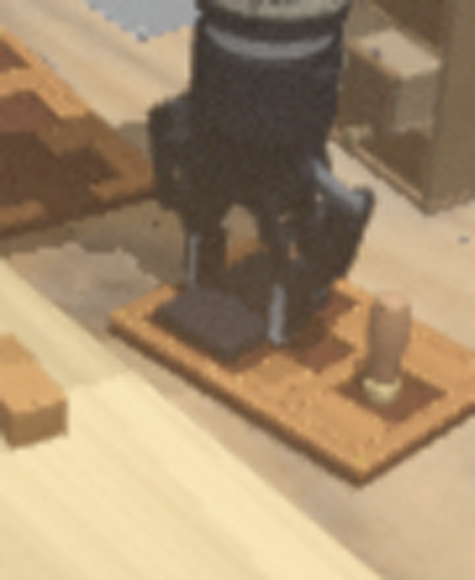

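Emit:
drive_tool(
  moves=[
    [0,0,-0.002,0,0,0,255],
    [0,0,-0.0015,0,0,0,255],
    [0,0,0,0,0,0,255],
  ],
)

```text
time: 12.95
eef_pos: [0.6381, -0.1329, 0.0247]
tcp_rot: [179.9, -0.0, 8.3]
ft_force: [-0.6, 1.3, -2.2]
gripper_width: 0.591
```

Emit:
drive_tool(
  moves=[
    [0,0,0,0,0,0,70],
    [0,0,0,0,0,0,70],
    [0,0,0,0,0,0,70],
  ],
)

```text
time: 13.2
eef_pos: [0.639, -0.133, 0.0257]
tcp_rot: [179.9, -0.2, 8.3]
ft_force: [0.6, 0.2, 0.3]
gripper_width: 0.726
```

Emit:
drive_tool(
  moves=[
    [0,0,0.008,0,0,0,70],
    [0,0,0.015,0,0,0,70],
    [0,0,0.03,0,0,0,70],
    [0,0,0.03,0,0,0,70],
    [0,0,0.02,0,0,0,40],
  ],
)

```text
time: 13.62
eef_pos: [0.6354, -0.1323, 0.129]
tcp_rot: [-180.0, 0.3, 8.3]
ft_force: [1.0, -0.5, 0.8]
gripper_width: 0.839
```

```bash
python3 look.py 15 side,320,160,410,270;  python3 go.py .4615 -.3685 .13 82
```

```text
13.6667 [ 0.63714767 -0.13270332  0.13295152] [1.79931812e+02 3.61172452e-02 8.29483909e+00] [ 0.72774902 -1.30593048  2.59189608] [-1.17314060e+01  2.90470797e+01  5.40965561e+00  6.63731582e+01
 -7.64336114e-02  1.59973740e+02]
t 13.67 d [-0.1756 -0.2358 -0.003 ] rot [1.000e-03 0.000e+00 1.286e+00]
```

View pics/zside15.png

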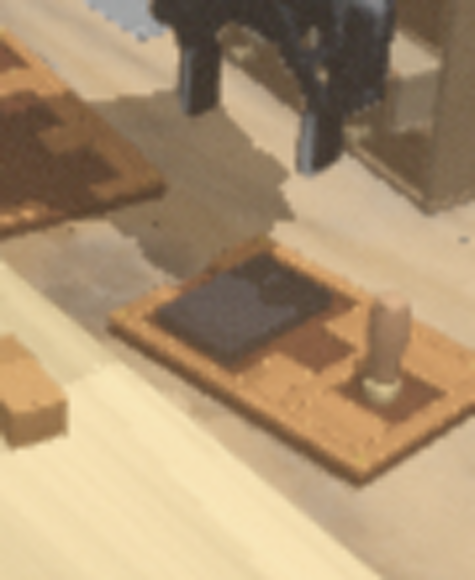

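Emit:
drive_tool(
  moves=[
    [-0.01,-0.01,0.01,0,0,0.1,0],
    [-0.015,-0.02,0,0,0,0.12,0],
    [-0.016,-0.023,0,0,0,0.12,0],
    [-0.016,-0.023,0,0,0,0.12,0],
    [-0.016,-0.023,0,0,0,0.12,0],
    [-0.016,-0.023,0,0,0,0.12,0],
    [-0.016,-0.023,0,0,0,0.12,0],
    [-0.016,-0.023,0,0,0,0.12,0],
  ],
)

```text
time: 14.33
eef_pos: [0.5173, -0.3024, 0.1524]
tcp_rot: [179.4, -0.5, 64.2]
ft_force: [0.8, -0.3, -0.9]
gripper_width: 1.001
```

```bash
python3 go.py .4615 -.3685 .13 82
```

```text
t 14.33 d [-0.0558 -0.0661 -0.0224] rot [-0.005  0.013  0.31 ]
```

Emit:
drive_tool(
  moves=[
    [-0.016,-0.02,0,0,0,0.12,0],
    [-0.016,-0.02,0,0,0,0.1,0],
    [-0.016,-0.02,0,-0.005,0.013,0.07,0],
    [-0.004,-0.003,-0.01,0,0,0,0],
    [0,0,-0.02,0,0,0,0],
    [0,0,-0.02,0,0,0,0],
    [0,0,0,0,0,0,0],
  ],
)

```text
time: 14.92
eef_pos: [0.4598, -0.3742, 0.1054]
tcp_rot: [179.7, 0.2, 81.4]
ft_force: [-1.0, 1.1, -0.6]
gripper_width: 1.003
```

```bash
python3 go.py .4615 -.3685 .07 82
```

```text
t 14.92 d [ 0.0017  0.0057 -0.0354] rot [0.004 0.006 0.01 ]
```

Emit:
drive_tool(
  moves=[
    [0.001,0.005,-0.015,0.004,0.006,0.01,60],
    [0,0,-0.015,0,0,0,110],
    [0,0,-0.005,0,0,0,110],
    [0,0,0,0,0,0,110],
  ],
)

```text
time: 15.25
eef_pos: [0.4622, -0.368, 0.0714]
tcp_rot: [179.9, -0.0, 81.9]
ft_force: [-0.2, 0.4, -0.4]
gripper_width: 0.565
```

```bash
python3 look.py 16 side,330,210,420,320;  python3 go.py .4615 -.3685 .048 82
```

```text
15.3 [ 0.46234432 -0.36814149  0.07192171] [1.79909327e+02 7.20648637e-03 8.18839971e+01] [-0.64470967  0.42485588 -0.4343978 ] [-3.85478819e+01  2.62759221e+01 -9.24320930e+00  5.43990376e+01
  3.97132568e-02  5.95681437e+01]
t 15.3 d [-0.0008 -0.0004 -0.0239] rot [0.    0.002 0.002]
```

View pics/zside16.png

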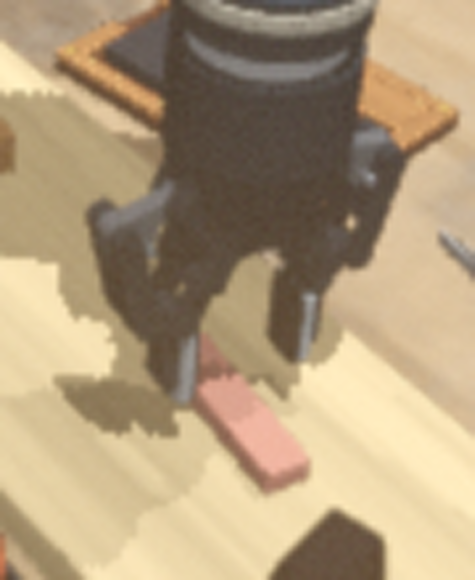

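Emit:
drive_tool(
  moves=[
    [-0.001,0,-0.01,0,0,0,110],
    [0,0,-0.008,0,0,0,110],
    [0,0,-0.004,0,0,0,110],
    [0,0,0,0,0,0,110],
  ],
)

```text
time: 15.63
eef_pos: [0.4631, -0.3688, 0.0511]
tcp_rot: [179.7, 0.1, 81.9]
ft_force: [0.2, 0.4, 0.0]
gripper_width: 0.562
```

```bash
python3 look.py 17 side,330,210,420,320;  python3 go.py .4615 -.3685 .047 82
```

```text
15.6833 [ 0.46312586 -0.36887465  0.05137835] [1.79666960e+02 1.43102274e-01 8.18797127e+01] [ 0.10999436  0.50299776 -0.44168928] [-3.85589776e+01  2.73274703e+01 -1.09219370e+01  5.13909579e+01
  4.53456999e-02  5.95610360e+01]
t 15.68 d [-0.0016  0.0004 -0.0044] rot [0.003 0.005 0.002]
```

View pics/zside17.png

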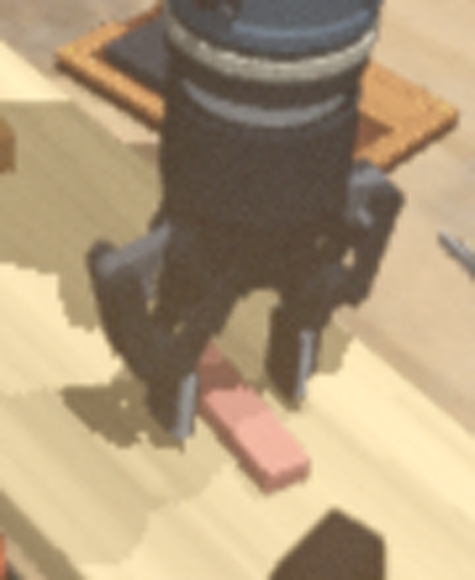

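Emit:
drive_tool(
  moves=[
    [-0.0015,0,-0.004,0,0,0,110],
    [0,0,0,0,0,0,170],
    [0,0,0,0,0,0,255],
    [0,0,0,0,0,0,255],
    [0,0,0,0,0,0,255],
    [0,0,0,0,0,0,255],
  ],
)

```text
time: 16.18
eef_pos: [0.4619, -0.3695, 0.0482]
tcp_rot: [179.6, 0.2, 81.8]
ft_force: [-0.3, -0.2, -0.2]
gripper_width: 0.239
```

Emit:
drive_tool(
  moves=[
    [0,0,0,0,0,0,255],
    [0,0,0,0,0,0,255],
  ],
)

```text
time: 16.35
eef_pos: [0.4619, -0.3695, 0.0482]
tcp_rot: [179.6, 0.2, 81.8]
ft_force: [-0.4, -0.1, -0.6]
gripper_width: 0.235
```

Emit:
drive_tool(
  moves=[
    [0,0,0.01,0,0,0,255],
    [0,0,0.025,0,0,0,255],
    [0,0,0.035,0,0,0.05,255],
    [0,0.01,0.03,0,0,0.1,255],
    [0.005,0.025,0.01,0,0,0.11,255],
    [0.011,0.034,0,0,0,0.11,255],
    [0.011,0.034,0,0,0,0.11,255],
    [0.011,0.034,0,0,0,0.11,255],
  ],
)

```text
time: 17.02
eef_pos: [0.4982, -0.2334, 0.1679]
tcp_rot: [179.7, 0.5, 116.3]
ft_force: [0.8, 0.2, -0.6]
gripper_width: 0.239
```

```bash
python3 look.py 18 side,290,130,420,290;  python3 go.py .6409 .1715 .15 173
```

```text
17.0667 [ 0.49967229 -0.22795286  0.16802348] [179.5475757    0.38730388 117.02180444] [ 0.61936993  3.55752794 -0.84476525] [-24.58245417  17.84802486  -7.23998845  64.32744869   0.11403819
  38.39479397]
t 17.07 d [ 0.1412  0.3995 -0.018 ] rot [-0.003  0.01   0.977]
```

View pics/zside18.png

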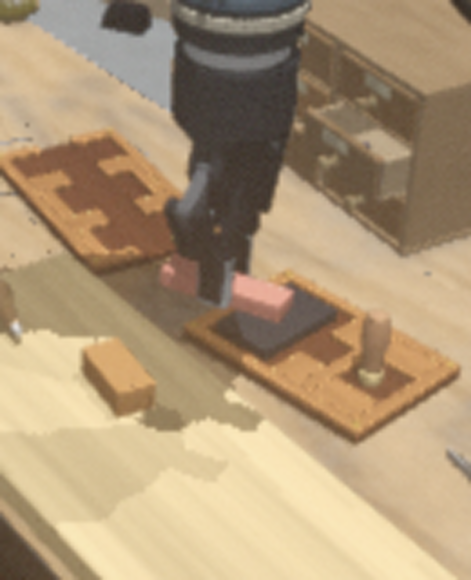

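Emit:
drive_tool(
  moves=[
    [0.012,0.034,0,0,0,0.11,255],
    [0.012,0.034,0,0,0,0.11,255],
    [0.012,0.034,0,0,0,0.11,255],
    [0.012,0.034,0,0,0,0.11,255],
    [0.012,0.034,0,0,0,0.11,255],
    [0.012,0.034,0,0,0,0.11,255],
    [0.012,0.034,0,0,0,0.11,255],
    [0.012,0.034,0,0,0,0.1,255],
  ],
)

```text
time: 17.73
eef_pos: [0.597, 0.053, 0.1759]
tcp_rot: [179.4, 0.8, 168.7]
ft_force: [1.1, -0.2, -0.3]
gripper_width: 0.24
```

```bash
python3 go.py .6409 .1715 .12 173
```

```text
t 17.73 d [ 0.0439  0.1185 -0.0559] rot [-0.007  0.016  0.074]
```

Emit:
drive_tool(
  moves=[
    [0.012,0.034,0,0,0,0.03,255],
    [0.012,0.034,0,-0.007,0.016,0.03,255],
    [0.012,0.03,0,0,0,0,255],
    [0.005,0.012,-0.01,0,0,0,255],
    [0,0,-0.02,0,0,0,255],
    [0,0,-0.02,0,0,0,255],
    [0,0,0,0,0,0,255],
    [0,0,0,0,0,0,255],
  ],
)

```text
time: 18.4
eef_pos: [0.6408, 0.1781, 0.1291]
tcp_rot: [179.8, 0.2, 173.3]
ft_force: [-0.1, -0.2, 0.5]
gripper_width: 0.239
```

```bash
python3 look.py 19 side,270,100,360,200;  python3 go.py .6409 .1715 .06 173
```

```text
18.45 [0.64059895 0.17784474 0.12902328] [179.81412982   0.21826316 173.27709934] [-1.27736333  0.05085392 -1.07043325] [15.47705893 30.31987472  7.04511395 66.45292684  0.08962357 22.19981853]
t 18.45 d [ 0.0003 -0.0063 -0.069 ] rot [-0.003  0.004 -0.005]
```

View pics/zside19.png

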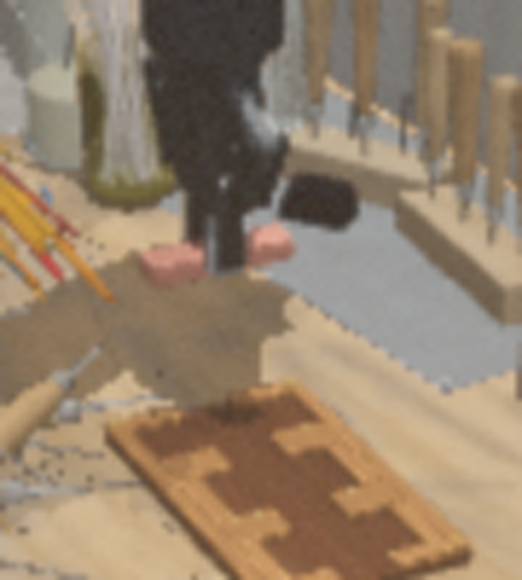

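Emit:
drive_tool(
  moves=[
    [0,-0.006,-0.015,-0.003,0.004,0,255],
    [0,0,-0.02,0,0,0,255],
    [0,0,-0.015,0,0,0,255],
    [0,0,-0.01,0,0,0,255],
    [0,0,0,0,0,0,255],
  ],
)

```text
time: 18.87
eef_pos: [0.6434, 0.1692, 0.0751]
tcp_rot: [179.9, 0.5, 173.0]
ft_force: [-1.2, 0.6, -0.9]
gripper_width: 0.238
```

```bash
python3 look.py 20 side,270,100,360,200;  python3 go.py .6409 .1715 .032 173
```

```text
18.9167 [0.6439069  0.16926689 0.07619303] [179.83142011   0.55683972 173.04145066] [ 0.21305615 -0.11663894  0.03585559] [ 1.47497185e+01  3.22853459e+01  2.31987637e+00  5.94548282e+01
 -4.93363667e-02  2.17071990e+01]
t 18.92 d [-0.003   0.0022 -0.0442] rot [-0.002  0.01  -0.001]
```

View pics/zside20.png

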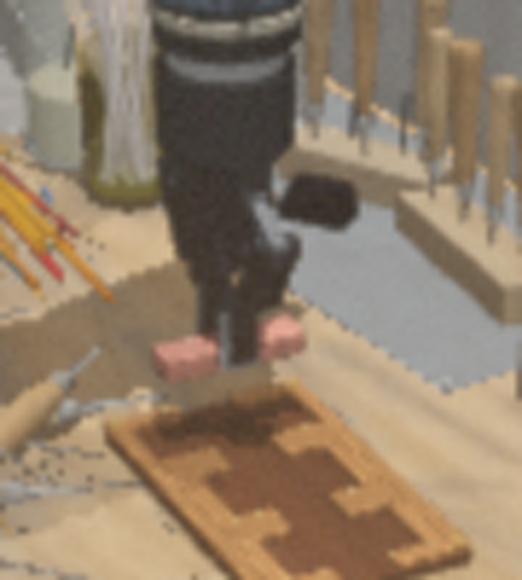

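Emit:
drive_tool(
  moves=[
    [-0.003,0.002,-0.012,-0.002,0.008,0,255],
    [0,0,-0.012,0,0,0,255],
    [0,0,-0.005,0,0,0,255],
    [0,0,0,0,0,0,255],
  ],
)

```text
time: 19.25
eef_pos: [0.6426, 0.1715, 0.0485]
tcp_rot: [179.9, 0.4, 173.0]
ft_force: [-1.2, 0.1, -0.8]
gripper_width: 0.238
```

```bash
python3 look.py 21 side,270,100,360,200;  python3 go.py .6409 .1715 .031 173
```

```text
19.3 [0.64262789 0.17150875 0.04882747] [179.89921434   0.35781    172.9979613 ] [-0.28625813  0.24756468 -0.65040528] [ 1.49606387e+01  3.36550080e+01  4.35783275e-01  5.64112384e+01
 -4.03494154e-02  2.19622326e+01]
t 19.3 d [-0.0017 -0.     -0.0178] rot [-0.001  0.006  0.   ]
```

View pics/zside21.png

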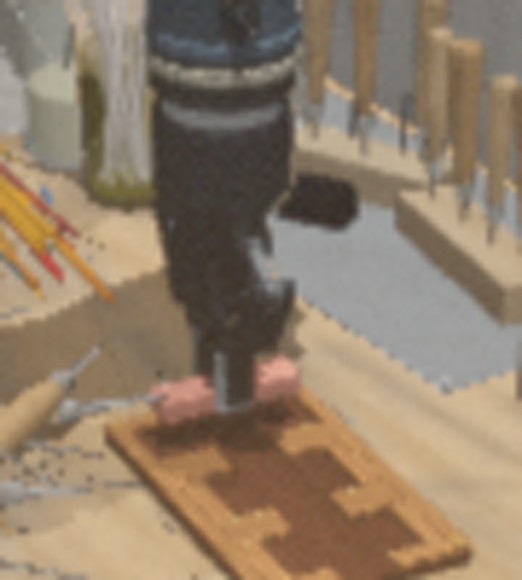

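Emit:
drive_tool(
  moves=[
    [-0.0015,0,-0.008,0,0.006,0,255],
    [0,0,-0.005,0,0,0,255],
    [0,0,-0.002,0,0,0,255],
    [0,0,0,0,0,0,255],
  ],
)

```text
time: 19.63
eef_pos: [0.6413, 0.1718, 0.0329]
tcp_rot: [179.9, 0.0, 173.0]
ft_force: [-0.4, -0.7, -0.2]
gripper_width: 0.236
```

```bash
python3 look.py 22 side,270,100,360,200;  python3 go.py .6409 .1715 .0302 173
```

```text
19.6833 [0.64141643 0.17181419 0.0330897 ] [1.79922002e+02 3.45905870e-02 1.73016516e+02] [-0.64350956 -0.7958136  -0.62871151] [14.96984818 34.55986778 -0.44509014 54.93380013  0.05941034 21.95334032]
t 19.68 d [-0.0005 -0.0003 -0.0029] rot [-0.001  0.001 -0.   ]
```

View pics/zside22.png

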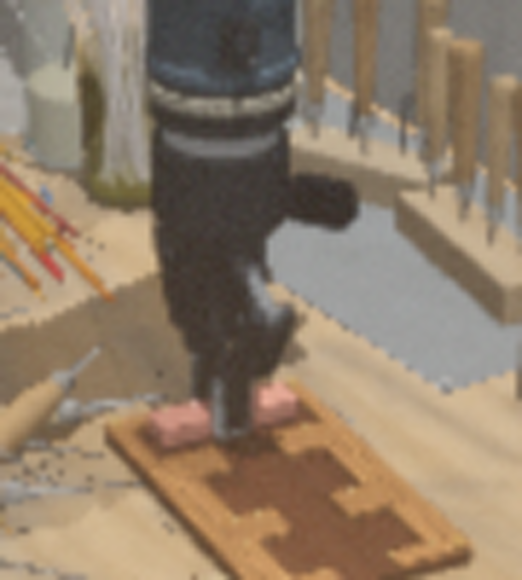

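Emit:
drive_tool(
  moves=[
    [0,0,-0.002,0,0,0,255],
    [0,0,-0.0015,0,0,0,255],
    [0,0,0,0,0,0,255],
  ],
)

```text
time: 19.93
eef_pos: [0.6418, 0.1719, 0.0299]
tcp_rot: [179.9, 0.1, 173.0]
ft_force: [0.1, -0.4, 0.1]
gripper_width: 0.238
```

Emit:
drive_tool(
  moves=[
    [0,0,0,0,0,0,135],
    [0,0,0,0,0,0,135],
    [0,0,0,0,0,0,135],
  ],
)

```text
time: 20.18
eef_pos: [0.6422, 0.172, 0.0304]
tcp_rot: [179.9, 0.1, 173.0]
ft_force: [0.4, 0.0, 0.8]
gripper_width: 0.471
```

Now up, and on to the cork.

Emit:
drive_tool(
  moves=[
    [0,0,0.008,0,0,0,135],
    [0,0,0.015,0,0,0,135],
    [0,0,0.03,0,0,0,135],
    [0,0,0.035,0,0,0,100],
    [0,0,0.025,0,0,0,60],
  ],
)

```text
time: 20.6
eef_pos: [0.6376, 0.1708, 0.1427]
tcp_rot: [-179.9, -0.5, 173.0]
ft_force: [1.6, -0.3, 0.2]
gripper_width: 0.733
```

```bash
python3 look.py 23 side,270,100,360,200;  python3 go.py .472 -.149 .14 82
```

```text
20.65 [0.6395791  0.17130607 0.14779526] [ 1.79992804e+02 -1.32356293e-01  1.73017013e+02] [0.91634586 0.7684938  3.22717975] [1.49698547e+01 2.97336510e+01 8.87002178e+00 6.92564402e+01
 5.61543080e-02 2.19527909e+01]
t 20.65 d [-0.1676 -0.3203 -0.0078] rot [-2.000e-03 -1.000e-03 -1.589e+00]
```

View pics/zside23.png

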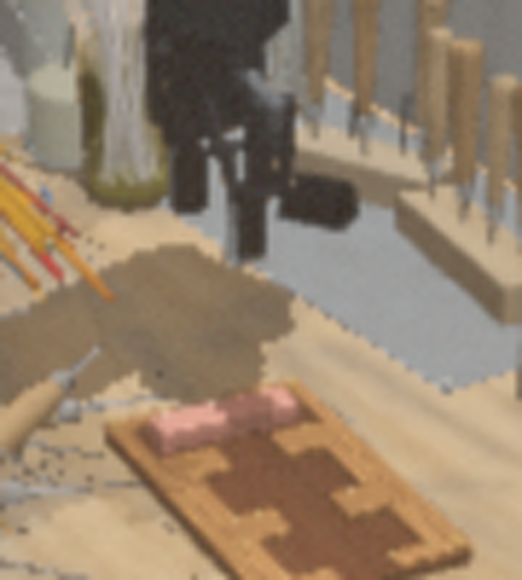

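Emit:
drive_tool(
  moves=[
    [-0.01,-0.02,0,0,0,-0.1,60],
    [-0.012,-0.023,0,0,0,-0.115,60],
    [-0.012,-0.023,0,0,0,-0.115,60],
    [-0.012,-0.023,0,0,0,-0.115,60],
    [-0.012,-0.023,0,0,0,-0.115,60],
    [-0.012,-0.023,0,0,0,-0.115,60],
    [-0.012,-0.023,0,0,0,-0.115,60],
    [-0.012,-0.023,0,0,0,-0.115,60],
  ],
)

```text
time: 21.32
eef_pos: [0.5463, -0.0108, 0.157]
tcp_rot: [179.4, 0.6, 119.4]
ft_force: [0.1, -0.3, 0.1]
gripper_width: 0.76
```

Emit:
drive_tool(
  moves=[
    [-0.012,-0.023,0,0,0,-0.115,60],
    [-0.012,-0.023,0,0,0,-0.115,60],
    [-0.012,-0.023,0,0,0,-0.115,60],
    [-0.012,-0.023,0,0,0,-0.115,60],
    [-0.012,-0.02,0,0,0,-0.1,60],
    [-0.006,-0.005,0,0,0,-0.05,60],
    [0,0,0,0,0,0,60],
  ],
)

```text
time: 21.9
eef_pos: [0.4746, -0.1368, 0.1615]
tcp_rot: [179.1, 0.8, 82.0]
ft_force: [0.6, 1.1, -0.5]
gripper_width: 0.769
```

```bash
python3 go.py .472 -.149 .08 82
```

```text
t 21.9 d [-0.0026 -0.0122 -0.0815] rot [ 0.016  0.014 -0.   ]
```

Emit:
drive_tool(
  moves=[
    [-0.002,-0.011,-0.02,0.016,0.014,0,60],
    [0,0,-0.025,0,0,0,60],
    [0,0,-0.02,0,0,0,60],
    [0,0,-0.01,0,0,0,60],
    [0,0,0,0,0,0,60],
  ],
)

```text
time: 22.32
eef_pos: [0.4758, -0.1482, 0.0879]
tcp_rot: [179.5, -0.0, 82.5]
ft_force: [-0.9, -0.4, 0.4]
gripper_width: 0.765
```

```bash
python3 look.py 24 side,290,150,380,260;  python3 go.py .472 -.149 .05 82
```

```text
22.3667 [ 0.47611759 -0.14818949  0.08868877] [ 1.79434838e+02 -1.45431530e-02  8.25189441e+01] [-0.23559548  0.49193274  0.11457716] [-17.35271237  17.14081893 -21.312131    50.99274849   0.11121795
  80.12895319]
t 22.37 d [-0.0041 -0.0008 -0.0387] rot [ 0.001  0.01  -0.009]
```

View pics/zside24.png

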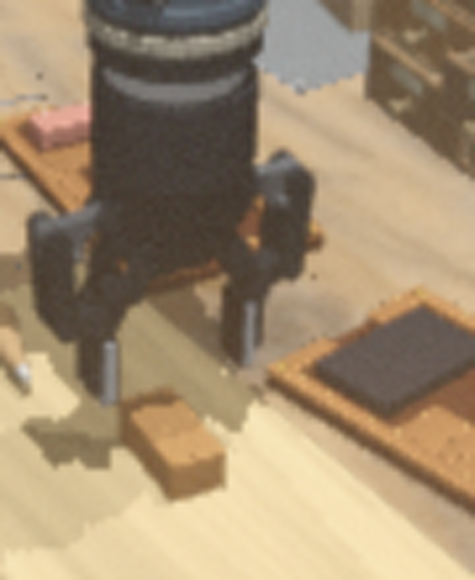

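Emit:
drive_tool(
  moves=[
    [-0.004,-0.001,-0.012,0,0.01,-0.009,60],
    [0,0,-0.012,0,0,0,60],
    [0,0,-0.006,0,0,0,60],
    [0,0,0,0,0,0,60],
  ],
)

```text
time: 22.7
eef_pos: [0.4743, -0.1487, 0.0595]
tcp_rot: [179.8, 0.1, 82.2]
ft_force: [-0.2, -0.6, -0.8]
gripper_width: 0.764
```

```bash
python3 go.py .472 -.149 .05 82
```

```text
t 22.7 d [-0.0023 -0.0003 -0.0095] rot [ 0.003  0.003 -0.003]
```

Emit:
drive_tool(
  moves=[
    [-0.002,0,-0.006,0,0,0,60],
    [0,0,-0.003,0,0,0,80],
    [0,0,0,0,0,0,130],
    [0,0,0,0,0,0,200],
    [0,0,0,0,0,0,255],
    [0,0,0,0,0,0,255],
    [0,0,0,0,0,0,255],
    [0,0,0,0,0,0,255],
  ],
)

```text
time: 23.37
eef_pos: [0.4736, -0.149, 0.0521]
tcp_rot: [179.6, 0.2, 82.2]
ft_force: [-0.7, 0.0, -0.8]
gripper_width: 0.336
```

```bash
python3 look.py 25 side,290,150,380,260;  python3 go.py .6326 .104 .16 173
```

```text
23.4167 [ 0.47363115 -0.14898288  0.0520495 ] [1.79608063e+02 1.58661170e-01 8.22363030e+01] [-0.41010545 -0.37085146  0.02351103] [-17.40860851  19.41564942 -24.40844875  45.76292198  -0.09074943
  80.35421872]
t 23.42 d [0.159 0.253 0.108] rot [-0.002  0.008  1.584]
```

View pics/zside25.png

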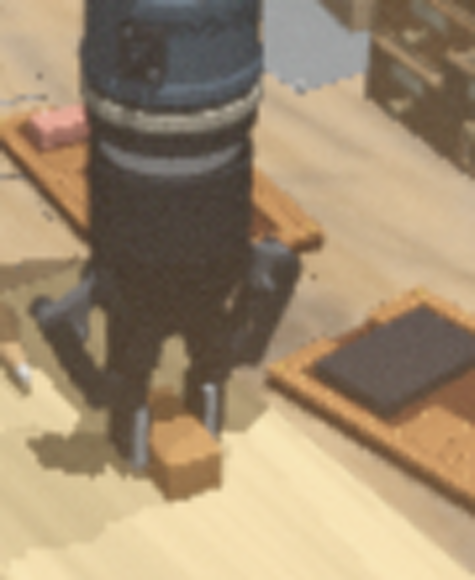

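Emit:
drive_tool(
  moves=[
    [0,0,0.01,0,0,0,255],
    [0,0,0.03,0,0,0,255],
    [0,0,0.035,0,0,0.05,255],
    [0.005,0.01,0.015,0,0,0.11,255],
    [0.012,0.019,0,0,0,0.115,255],
    [0.012,0.019,0,0,0,0.115,255],
    [0.012,0.019,0,0,0,0.115,255],
    [0.012,0.019,0,0,0,0.115,255],
  ],
)

```text
time: 24.08
eef_pos: [0.5252, -0.0626, 0.1472]
tcp_rot: [179.7, 0.4, 118.7]
ft_force: [0.5, 0.3, -0.5]
gripper_width: 0.336
```

Emit:
drive_tool(
  moves=[
    [0.012,0.019,0,0,0,0.115,255],
    [0.012,0.019,0,0,0,0.115,255],
    [0.012,0.019,0,0,0,0.115,255],
    [0.012,0.019,0,0,0,0.115,255],
    [0.012,0.019,0,0,0,0.115,255],
    [0.012,0.019,0,0,0,0.115,255],
    [0.012,0.019,0,0,0,0.1,255],
    [0.005,0.005,0,0,0,0.05,255],
  ],
)

```text
time: 24.75
eef_pos: [0.6188, 0.0852, 0.1472]
tcp_rot: [179.7, 0.4, 169.7]
ft_force: [0.5, -1.0, -0.5]
gripper_width: 0.336
```

```bash
python3 go.py .6326 .104 .08 173
```

```text
t 24.75 d [ 0.0138  0.0188 -0.0672] rot [-0.005  0.008  0.058]
```

Emit:
drive_tool(
  moves=[
    [0.007,0.009,0,-0.005,0.008,0.03,255],
    [0.004,0.005,-0.02,0,0,0.02,255],
    [0,0,-0.025,0,0,0,255],
    [0,0,-0.015,0,0,0,255],
    [0,0,0,0,0,0,255],
    [0,0,0,0,0,0,255],
  ],
)

```text
time: 25.25
eef_pos: [0.6323, 0.1035, 0.085]
tcp_rot: [-180.0, 0.1, 173.2]
ft_force: [-0.2, -1.0, 0.9]
gripper_width: 0.335
```

```bash
python3 look.py 26 side,270,100,360,200;  python3 go.py .6326 .104 .06 173
```

```text
25.3 [0.63212755 0.10342871 0.08502953] [-1.79996364e+02  8.13940610e-02  1.73165640e+02] [-1.23161251 -0.03872048  0.22022957] [ 9.30412990e+00  2.99560776e+01 -5.20802353e-01  5.94459442e+01
 -2.61169579e-02  1.61384746e+01]
t 25.3 d [ 0.0005  0.0006 -0.025 ] rot [ 0.     0.001 -0.003]
```

View pics/zside26.png

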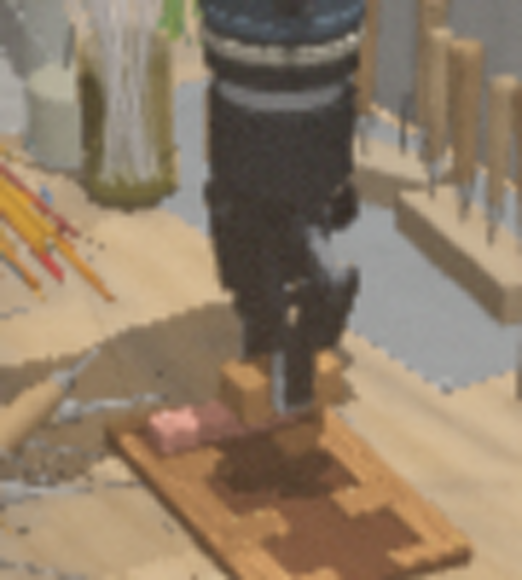

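Emit:
drive_tool(
  moves=[
    [0,0.0005,-0.012,0,0,0,255],
    [0,0,-0.012,0,0,0,255],
    [0,0,-0.007,0,0,0,255],
    [0,0,0,0,0,0,255],
  ],
)

```text
time: 25.63
eef_pos: [0.6342, 0.1037, 0.0568]
tcp_rot: [179.9, 0.4, 173.1]
ft_force: [-0.3, -0.2, -0.2]
gripper_width: 0.334
```

```bash
python3 look.py 27 side,270,100,360,200;  python3 go.py .6326 .104 .0345 173
```

```text
25.6833 [0.63438275 0.1036817  0.05743702] [179.91145221   0.42200274 173.10736849] [ 0.74421938 -0.72213469 -0.25243728] [ 9.29679725e+00  3.12476206e+01 -2.68758992e+00  5.56348329e+01
 -3.26226353e-02  1.61889803e+01]
t 25.68 d [-0.0018  0.0003 -0.0229] rot [-0.001  0.007 -0.002]
```

View pics/zside27.png

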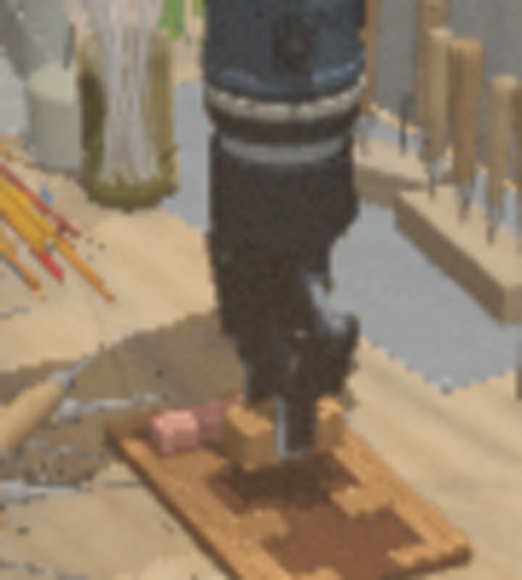

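Emit:
drive_tool(
  moves=[
    [-0.002,0,-0.01,0,0.007,0,255],
    [0,0,-0.006,0,0,0,255],
    [0,0,-0.003,0,0,0,255],
    [0,0,0,0,0,0,255],
  ],
)

```text
time: 26.02
eef_pos: [0.6331, 0.1036, 0.0384]
tcp_rot: [179.9, 0.1, 173.1]
ft_force: [-0.0, -0.4, -0.5]
gripper_width: 0.336
```

```bash
python3 look.py 28 side,270,100,360,200;  python3 go.py .6326 .104 .0341 173
```

```text
26.0667 [0.63318727 0.10360747 0.0386308 ] [1.79922516e+02 1.24411515e-01 1.73089654e+02] [-0.31759217 -0.43987216 -0.00882098] [ 9.27504555e+00  3.23110175e+01 -3.85741013e+00  5.36904936e+01
  3.97338636e-02  1.61853563e+01]
t 26.07 d [-0.0006  0.0004 -0.0045] rot [-0.001  0.002 -0.002]
```

View pics/zside28.png

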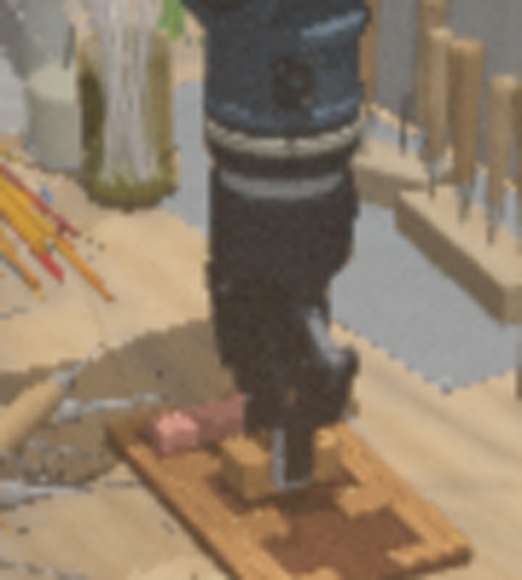

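Emit:
drive_tool(
  moves=[
    [0,0,-0.003,0,0,0,255],
    [0,0,-0.002,0,0,0,255],
    [0,0,0,0,0,0,255],
  ],
)

```text
time: 26.32
eef_pos: [0.6336, 0.1037, 0.0336]
tcp_rot: [179.9, 0.2, 173.1]
ft_force: [-0.2, -0.1, -0.2]
gripper_width: 0.339
```

Emit:
drive_tool(
  moves=[
    [0,0,-0.001,0,0,0,255],
    [0,0,0,0,0,0,110],
    [0,0,0,0,0,0,110],
    [0,0,0,0,0,0,110],
  ],
)

```text
time: 26.65
eef_pos: [0.634, 0.1038, 0.0335]
tcp_rot: [179.9, 0.2, 173.1]
ft_force: [0.1, -0.1, 0.7]
gripper_width: 0.567
```

Emit:
drive_tool(
  moves=[
    [0,0,0.008,0,0,0,110],
    [0,0,0.015,0,0,0,110],
    [0,0,0.03,0,0,0,110],
    [0,0,0.03,0,0,0,90],
    [0,0,0.02,0,0,0,60],
  ],
)

```text
time: 27.07
eef_pos: [0.6299, 0.1031, 0.1364]
tcp_rot: [-179.9, -0.3, 173.1]
ft_force: [0.6, 0.2, 0.1]
gripper_width: 0.755
```

```bash
python3 look.py 29 side,270,100,360,200;  python3 go.py .451 -.033 .13 82
```

```text
27.1167 [0.63160719 0.10340645 0.14036207] [ 1.79969618e+02 -3.14409405e-02  1.73092789e+02] [0.77051952 0.16833467 3.32785502] [9.28088836e+00 2.77713596e+01 4.34076786e+00 6.65911323e+01
 3.79430822e-02 1.61881007e+01]
t 27.12 d [-0.1806 -0.1364 -0.0104] rot [-1.00e-03  0.00e+00 -1.59e+00]
```

View pics/zside29.png

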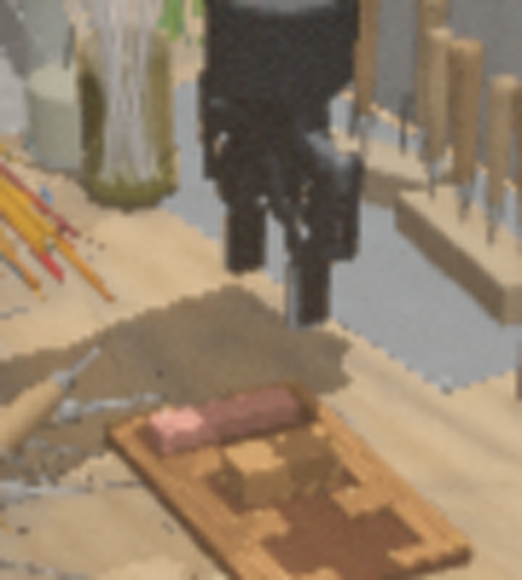

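Emit:
drive_tool(
  moves=[
    [-0.01,-0.008,0,0,0,-0.1,60],
    [-0.013,-0.01,0,0,0,-0.115,60],
    [-0.013,-0.01,0,0,0,-0.115,60],
    [-0.013,-0.01,0,0,0,-0.115,60],
    [-0.013,-0.01,0,0,0,-0.115,60],
    [-0.013,-0.01,0,0,0,-0.115,60],
    [-0.013,-0.01,0,0,0,-0.115,60],
    [-0.013,-0.01,0,0,0,-0.115,60],
  ],
)

```text
time: 27.78
eef_pos: [0.5313, 0.0249, 0.148]
tcp_rot: [179.5, 0.6, 119.2]
ft_force: [-0.4, 0.2, 0.6]
gripper_width: 0.767
```

Emit:
drive_tool(
  moves=[
    [-0.013,-0.01,0,0,0,-0.115,60],
    [-0.013,-0.01,0,0,0,-0.115,60],
    [-0.013,-0.01,0,0,0,-0.115,60],
    [-0.013,-0.01,0,0,0,-0.115,60],
    [-0.013,-0.01,0,0,0,-0.1,60],
    [-0.006,-0.003,0,0,0,-0.05,60],
    [0,0,0,0,0,0,60],
  ],
)

```text
time: 28.37
eef_pos: [0.4542, -0.0318, 0.1515]
tcp_rot: [179.4, 0.6, 82.0]
ft_force: [0.2, 0.3, 0.2]
gripper_width: 0.765
```

```bash
python3 go.py .452 -.033 .08 82
```

```text
t 28.37 d [-0.0022 -0.0012 -0.0715] rot [0.013 0.01  0.   ]
```

Emit:
drive_tool(
  moves=[
    [-0.002,-0.001,-0.02,0.013,0.01,0,60],
    [0,0,-0.025,0,0,0,60],
    [0,0,-0.015,0,0,0,60],
    [0,0,-0.005,0,0,0,60],
    [0,0,0,0,0,0,60],
  ],
)

```text
time: 28.78
eef_pos: [0.4555, -0.0326, 0.0877]
tcp_rot: [179.6, -0.1, 82.5]
ft_force: [-0.0, 0.7, -0.2]
gripper_width: 0.763
```

```bash
python3 look.py 30 side,250,140,340,250;  python3 go.py .452 -.033 .047 82
```

```text
28.8333 [ 0.45571571 -0.03256991  0.0882244 ] [ 1.79535452e+02 -1.00457320e-01  8.24757248e+01] [-0.44880617  0.19058718 -1.5605585 ] [-4.13382923e+00  1.36030944e+01 -2.65965354e+01  4.93306938e+01
  7.28051273e-02  9.33911516e+01]
t 28.83 d [-0.0037 -0.0004 -0.0412] rot [-0.001  0.008 -0.008]
```

View pics/zside30.png

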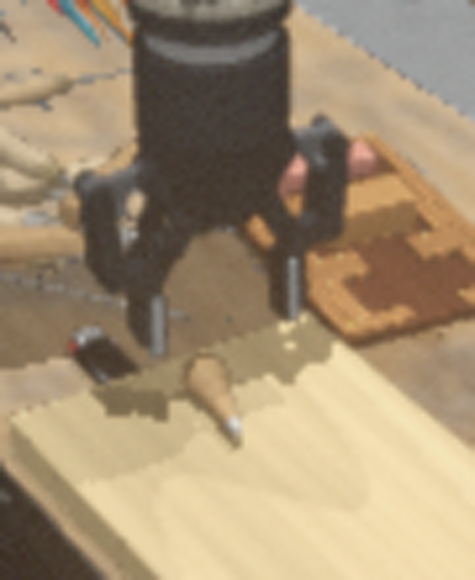

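```bash
python3 -c "
from scene import *
I=boxpts(.452,-.033,-8,[(0,0,.024,.062,.012),(0,0,.002,.022,.012)],.026)
overlay('side30','o30',I,(280,190,305,230),15)
overlay('top0','o30t',I,(290,210,330,240),15)
"
```

```text
(no output)
```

View pics/o30.png

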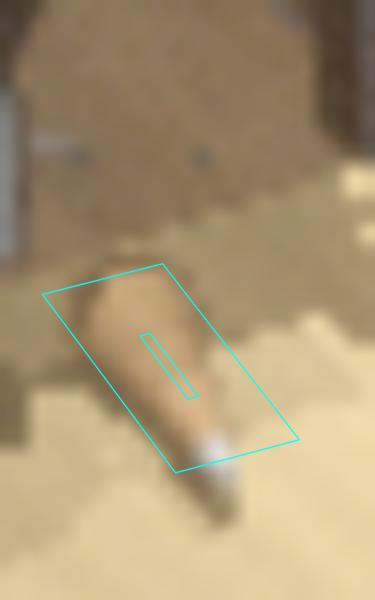

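View pics/o30t.png

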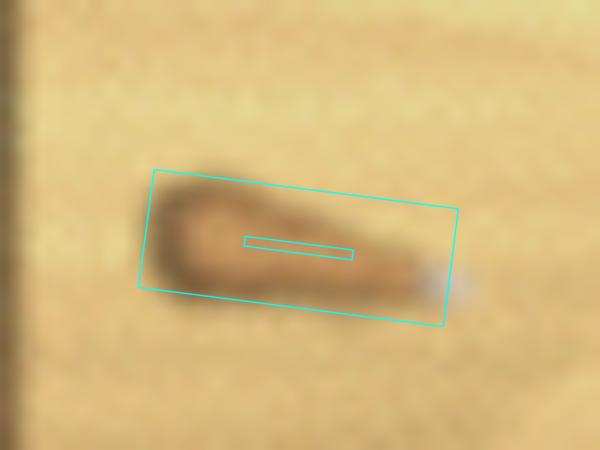

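```bash
python3 -c "
from scene import *
I=boxpts(.450,-.0343,-11.5,[(0,0,.024,.062,.012),(0,0,.002,.022,.012)],.026)
overlay('side30','o30',I,(280,190,305,230),15)
overlay('top0','o30t',I,(290,210,330,240),15)
"; python3 go.py .450 -.0343 .047 78.5
```

```text
t 28.83 d [-0.0057 -0.0017 -0.0412] rot [-0.     0.008 -0.069]
```

View pics/o30t.png

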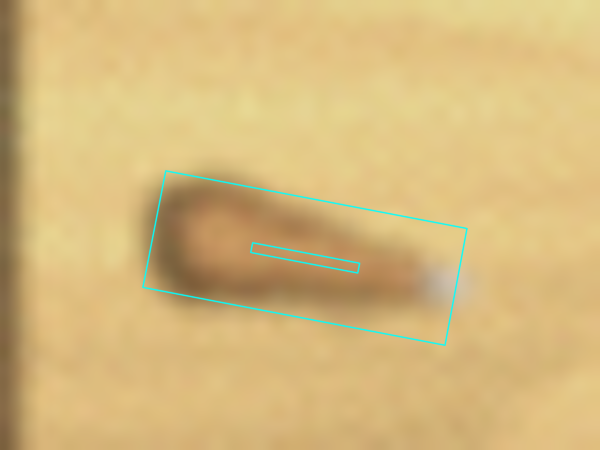

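View pics/o30.png

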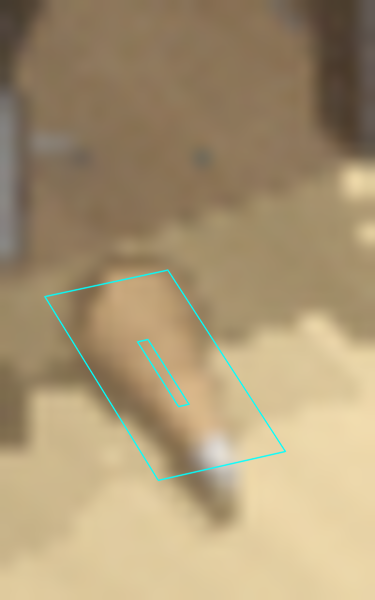

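Emit:
drive_tool(
  moves=[
    [-0.005,-0.0015,-0.01,0,0.008,-0.069,60],
    [0,0,-0.012,0,0,0,60],
    [0,0,-0.008,0,0,0,60],
    [0,0,0,0,0,0,60],
  ],
)

```text
time: 29.17
eef_pos: [0.4542, -0.0337, 0.0611]
tcp_rot: [179.6, -0.1, 78.6]
ft_force: [0.1, 0.0, -0.4]
gripper_width: 0.768
```

```bash
python3 look.py 31 side,250,140,340,250; python3 go.py .450 -.0343 .047 78.5
```

```text
29.2167 [ 0.45465243 -0.03371537  0.06174599] [ 1.79597277e+02 -7.83317721e-02  7.85807422e+01] [ 0.31637888  0.02466416 -0.41289601] [-4.25845473e+00  1.53707633e+01 -2.89046532e+01  4.53152369e+01
  2.75179971e-02  9.71611767e+01]
t 29.22 d [-0.0047 -0.0006 -0.0147] rot [ 0.     0.007 -0.001]
```

View pics/zside31.png

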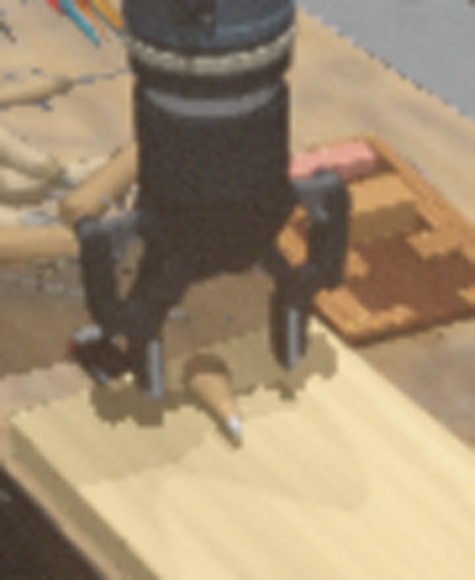

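Emit:
drive_tool(
  moves=[
    [-0.0045,0,-0.008,0,0.007,0,60],
    [0,0,-0.005,0,0,0,80],
    [0,0,0,0,0,0,130],
    [0,0,0,0,0,0,200],
    [0,0,0,0,0,0,255],
    [0,0,0,0,0,0,255],
    [0,0,0,0,0,0,255],
    [0,0,0,0,0,0,255],
  ],
)

```text
time: 29.88
eef_pos: [0.4517, -0.0337, 0.0502]
tcp_rot: [179.8, -0.0, 78.7]
ft_force: [0.3, -0.2, -0.2]
gripper_width: 0.241
```

```bash
python3 look.py 32 side,250,140,340,250; python3 go.py .6242 .0355 .16 173
```

```text
29.9333 [ 0.45168955 -0.03369211  0.050214  ] [ 1.79801470e+02 -1.83911852e-02  7.86850559e+01] [-0.20340312 -0.43581229  0.13674215] [-4.26197526e+00  1.61056862e+01 -3.00090944e+01  4.36859332e+01
 -6.12494646e-03  9.70529901e+01]
t 29.93 d [0.1725 0.0692 0.1098] rot [-0.003  0.003  1.646]
```

View pics/zside32.png

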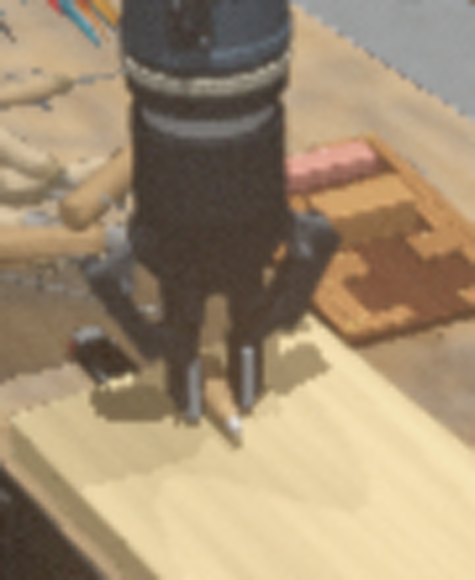

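Emit:
drive_tool(
  moves=[
    [0,0,0.01,0,0,0,255],
    [0,0,0.03,0,0,0,255],
    [0,0,0.035,0,0,0.05,255],
    [0.005,0.002,0.015,0,0,0.11,255],
    [0.013,0.005,0,0,0,0.115,255],
    [0.013,0.005,0,0,0,0.115,255],
    [0.013,0.005,0,0,0,0.115,255],
    [0.013,0.005,0,0,0,0.115,255],
  ],
)

```text
time: 30.6
eef_pos: [0.5067, -0.0115, 0.1453]
tcp_rot: [180.0, 0.2, 115.4]
ft_force: [0.7, -0.2, -1.2]
gripper_width: 0.246
```

Emit:
drive_tool(
  moves=[
    [0.013,0.005,0,0,0,0.115,255],
    [0.013,0.005,0,0,0,0.115,255],
    [0.013,0.005,0,0,0,0.115,255],
    [0.013,0.005,0,0,0,0.115,255],
    [0.013,0.005,0,0,0,0.115,255],
    [0.013,0.005,0,0,0,0.115,255],
    [0.013,0.005,0,0,0,0.115,255],
    [0.008,0.003,0,0,0,0.08,255],
  ],
)

```text
time: 31.27
eef_pos: [0.6108, 0.0289, 0.1447]
tcp_rot: [180.0, 0.2, 168.9]
ft_force: [-0.1, 0.2, -0.9]
gripper_width: 0.242
```

```bash
python3 go.py .6242 .0355 .08 173
```

```text
t 31.27 d [ 0.0134  0.0066 -0.0647] rot [-0.     0.003  0.071]
```

Emit:
drive_tool(
  moves=[
    [0.007,0.004,0,0,0.003,0.03,255],
    [0.004,0.002,-0.02,0,0,0.02,255],
    [0,0,-0.02,0,0,0,255],
    [0,0,-0.01,0,0,0,255],
    [0,0,0,0,0,0,255],
    [0,0,0,0,0,0,255],
  ],
)

```text
time: 31.77
eef_pos: [0.6245, 0.0362, 0.0923]
tcp_rot: [180.0, 0.0, 172.4]
ft_force: [-0.6, -0.6, -1.0]
gripper_width: 0.24
```

```bash
python3 look.py 33 side,280,110,370,220;  python3 go.py .6242 .0355 .05 173
```

```text
31.8167 [0.62449795 0.03615588 0.09247478] [1.79976595e+02 2.13179098e-02 1.72348142e+02] [-1.03077164 -0.87834736 -0.25920836] [ 3.30478503e+00  2.83139755e+01 -2.25050272e+00  5.94101440e+01
  1.89266794e-02  1.09566434e+01]
t 31.82 d [-0.0003 -0.0007 -0.0425] rot [-0.     0.     0.011]
```

View pics/zside33.png

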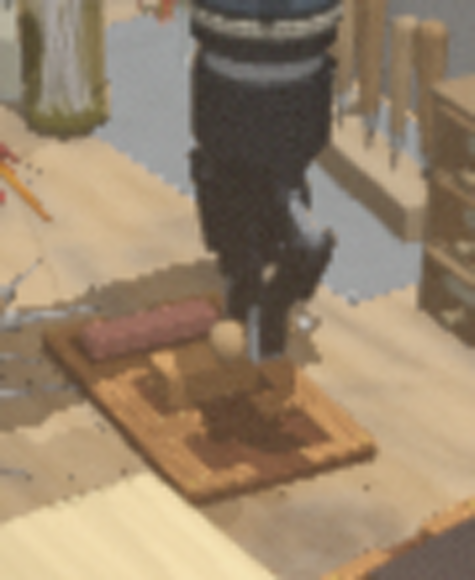

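Emit:
drive_tool(
  moves=[
    [0,-0.0005,-0.015,0,0,0.011,255],
    [0,0,-0.015,0,0,0,255],
    [0,0,-0.01,0,0,0,255],
    [0,0,0,0,0,0,255],
  ],
)

```text
time: 32.15
eef_pos: [0.6265, 0.0354, 0.056]
tcp_rot: [179.9, 0.4, 172.9]
ft_force: [-0.7, -0.3, -0.3]
gripper_width: 0.241
```

```bash
python3 look.py 34 side,280,110,370,220;  python3 go.py .6242 .0355 .0325 173
```

```text
32.2 [0.6269776  0.03539571 0.05692114] [179.90331408   0.44420686 172.94495088] [-0.52817775 -0.14716184 -0.58579411] [ 3.22390214e+00  2.99854828e+01 -5.11695277e+00  5.44432344e+01
  1.58704260e-02  1.02786394e+01]
t 32.2 d [-0.0028  0.0001 -0.0244] rot [-0.001  0.008  0.001]
```

View pics/zside34.png

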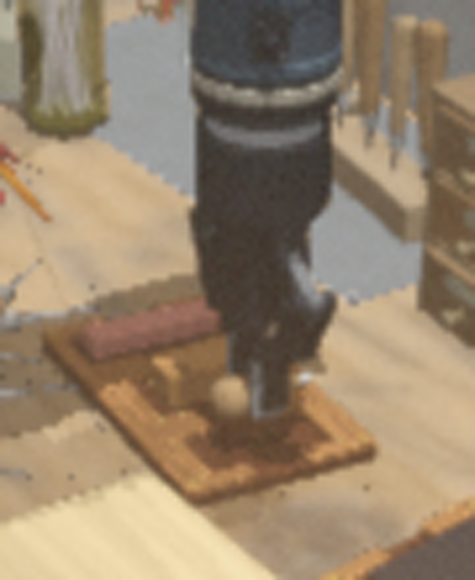

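Emit:
drive_tool(
  moves=[
    [-0.0025,0,-0.01,0,0.008,0,255],
    [0,0,-0.006,0,0,0,255],
    [0,0,-0.003,0,0,0,255],
    [0,0,0,0,0,0,255],
  ],
)

```text
time: 32.53
eef_pos: [0.6257, 0.0354, 0.0392]
tcp_rot: [179.9, 0.2, 172.9]
ft_force: [-0.1, 1.4, 0.3]
gripper_width: 0.245
```

```bash
python3 look.py 35 side,280,110,370,220;  python3 go.py .6242 .0355 .0322 173
```

```text
32.5833 [0.62579792 0.03536443 0.03942014] [1.79923606e+02 1.70638926e-01 1.72920343e+02] [ 0.25886828  0.62909981 -0.73014944] [ 3.21388638e+00  3.09999729e+01 -6.21663951e+00  5.26018442e+01
  4.46726644e-02  1.02935005e+01]
t 32.58 d [-0.0016  0.0001 -0.0072] rot [-0.001  0.003  0.001]
```

View pics/zside35.png

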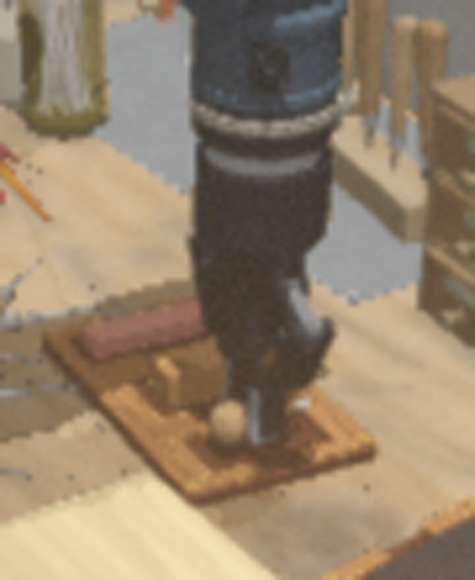

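Emit:
drive_tool(
  moves=[
    [-0.0015,0,-0.004,0,0.003,0,255],
    [0,0,-0.003,0,0,0,255],
    [0,0,0,0,0,0,255],
  ],
)

```text
time: 32.83
eef_pos: [0.6247, 0.0354, 0.0325]
tcp_rot: [179.9, 0.0, 172.9]
ft_force: [0.1, -0.8, -0.9]
gripper_width: 0.239
```

Emit:
drive_tool(
  moves=[
    [0,0,-0.0015,0,0,0,255],
    [0,0,0,0,0,0,255],
  ],
)

```text
time: 33.0
eef_pos: [0.625, 0.0355, 0.0323]
tcp_rot: [179.9, 0.1, 172.9]
ft_force: [-0.1, 0.1, -0.7]
gripper_width: 0.244
```

Emit:
drive_tool(
  moves=[
    [0,0,-0.0015,0,0,0,255],
    [0,0,0,0,0,0,130],
    [0,0,0,0,0,0,130],
    [0,0,0,0,0,0,130],
  ],
)

```text
time: 33.33
eef_pos: [0.6256, 0.0355, 0.0323]
tcp_rot: [179.9, 0.2, 172.9]
ft_force: [-0.1, 0.8, 0.6]
gripper_width: 0.491
```

Emit:
drive_tool(
  moves=[
    [0,0,0.008,0,0,0,130],
    [0,0,0.015,0,0,0,130],
    [0,0,0.03,0,0,0,130],
    [0,0,0.035,0,0,0,130],
    [-0.02,0,0.03,0,0,0,130],
    [-0.03,0,0.03,0,0,0,130],
    [-0.03,0,0.02,0,0,0,130],
    [-0.03,0,0,0,0,0,130],
  ],
)

```text
time: 34.0
eef_pos: [0.5148, 0.0353, 0.2055]
tcp_rot: [179.9, 0.1, 172.9]
ft_force: [0.9, 0.6, -0.3]
gripper_width: 0.489
```

Swing the arm aside to clear the top camera's view.

Emit:
drive_tool(
  moves=[
    [-0.03,0.03,0,0,0,0,100],
    [-0.02,0.036,0,0,0,0,100],
    [-0.02,0.036,0,0,0,0,100],
    [-0.015,0.036,0,0,0,0,100],
    [-0.01,0.036,0,0,0,0,100],
    [-0.01,0.036,0,0,0,0,100],
    [-0.01,0.036,0,0,0,0,100],
    [-0.01,0.036,0,0,0,0,100],
  ],
)

```text
time: 34.67
eef_pos: [0.3795, 0.32, 0.2147]
tcp_rot: [179.7, 0.7, 172.2]
ft_force: [0.6, -0.2, 0.1]
gripper_width: 0.608
```

Emit:
drive_tool(
  moves=[
    [-0.01,0.036,0,0,0,0,100],
    [-0.01,0.036,0,0,0,0,100],
    [-0.01,0.02,0,0,0,0,100],
    [0,0,0,0,0,0,100],
    [0,0,0,0,0,0,100],
  ],
)

```text
time: 35.08
eef_pos: [0.344, 0.4238, 0.2171]
tcp_rot: [179.4, 0.8, 172.6]
ft_force: [0.5, -0.0, 0.1]
gripper_width: 0.607
```

```bash
python3 look.py 36 side,200,100,440,340 top,225,140,465,270
python3 - <<'E'
from scene import *
def at(b,yaw,x,y,w,h,zt):
    return boxpts(*b,yaw,[(x,y,w,h,zt)],0)
I=at((.6325,.103),-7,0,.069,.085,.022,.022)+at((.6325,.103),-7,0,.001,.06,.03,.032)+at((.6325,.103),-7,0,-.068,.062,.024,.020)+at((.6442,-.1723),8.3,0,.04,.082,.052,.019)+boxpts(.6325,.103,-7,B3[:1],0)+boxpts(.6442,-.1723,8.3,B2[:1],0)
t=np.linspace(0,2*np.pi,30)
for z,r in((.008,.009),(.07,.011)): I.append(np.c_[.652+r*np.cos(t),-.2257+r*np.sin(t),0*t+z])
overlay('top36','f_t',I,(228,140,392,196),4.8)
overlay('side36','f_s',I,(280,150,420,255),5.6)
E
```

```text
35.1833 [0.34459893 0.42264492 0.2171185 ] [179.43344477   0.80756309 172.52399089] [-0.02717077 -0.22179179 -0.74139411] [51.01535953 15.71499403 -2.85037957 70.5295326  -0.39235153 58.48427682]
```

View pics/f_t.png

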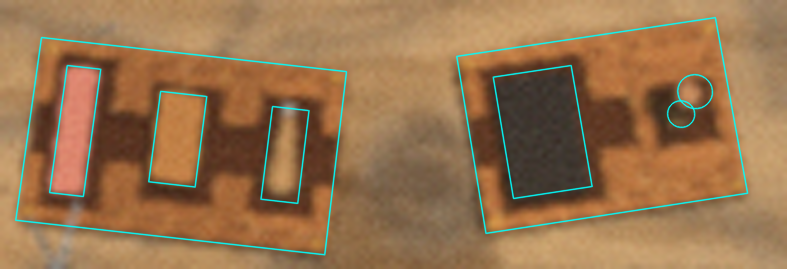

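View pics/f_s.png

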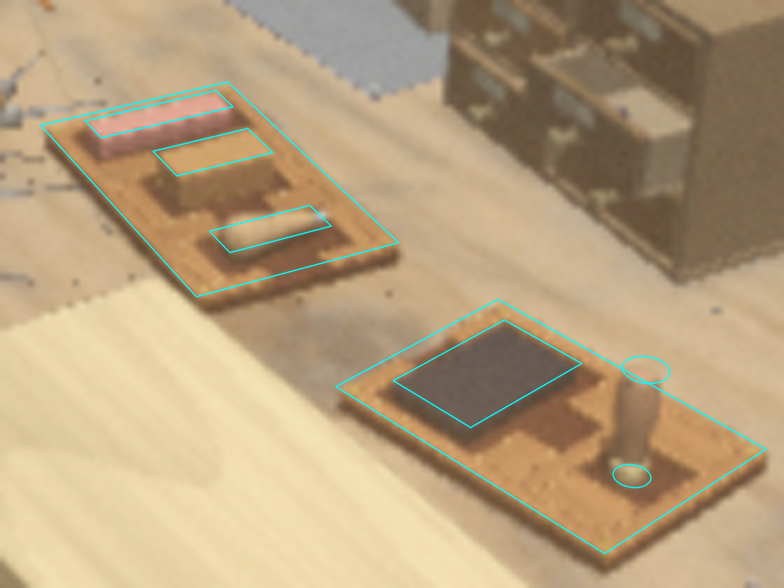

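View pics/zside36.png

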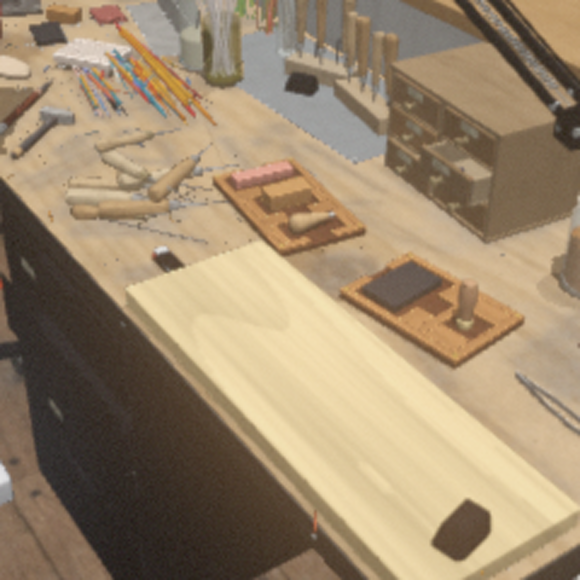

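```bash
python3 -c "
from h import *
print(sensors.state()['joint_vel']);print(ticket.hand_in())"
```

```text
[-1.48481613 -0.55193529 -0.75913929  0.03828257 -0.18831145 -0.05400413]
the job is handed in; nothing more can be done
None
```

Both kits are made up and the job is handed in at about 35 s on the robot's clock. The graphite pad and the press are in the two-pocket board. The stone, cork and graver are in the three-pocket board.

- **Placement:** In the last top and side pictures, outlines drawn at the pocket centres fit the five things to within about 2–4 mm. That is a check by eye on pictures of about 3 mm per pixel, not a fine measurement. All five look level, and the press stands upright.
- **Heights:** I felt clear contact (about 30 N for a moment) only when setting down the press. The other four showed no clear contact, so I let them go at the worked-out height, give or take about 1 mm. The pictures show them sitting at pocket-bottom height.
- **Things to leave alone:** The lighter, slag lump and tweezers look unmoved in the last side picture. I judged them by eye and did not measure them.
- **Arm:** The gripper was clear of everything at hand-in. The arm was still drifting slightly, about 1.5 degrees/s at the base joint.

No check failed. The one disagreement was a rough fix of the press foot in the side view, about 4 mm off the arm's reading while it was being lowered. The final pictures show it well inside its pocket.

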